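Stand the data logger up on its heavy end to drain

TASK

The white data logger in the cradle looks the same at both ends, but one end is loaded with its battery. Lift it well clear of the cradle, feel or watch which end hangs heavy, and lay it flat on the open bench in front of the robot and let go; then take it again, stand it upright on its heavy end on the sloping rubber face of the drain stand, square to the slope with its whole foot on the rubber, and leave it standing there by itself. Do not knock over or push away the dropper bottle, the beaker or the amber vial.

Things in the scene. Friction and masses are not known exactly. Their poses are not given: they have to be found in the camera images.
- logger_center (a point): centre (half-way up) of the loose data logger: a closed square tube 130 mm long (x) and 36 x 36 mm across (y, z), white with black caps and an orange middle band. About 0.3 kg; centre of mass about 29 mm from the middle, towards +x or -x at random, unseen. Held softly by the middle it tips heavy end down; held firmly it loads the wrist with 0.08 to 0.1 N m. Starts level, 48 mm up
- logger: the same data logger; origin at the middle of its underside as it lies in the cradle, axes as for its centre, z up
- cradle: fixed cradle, base 190 x 66 x 8 mm, origin at the middle of its underside; the logger lies along its x. Saddles 14 mm long at x = +-45 mm hold the logger's underside 30 mm above the bench between side lips 12 mm high, outside at y = +-28 mm; end stops 8 mm thick and 64 mm high at x = +-73 mm. Between the saddles the logger's sides are free for fingers
- slope (a point): middle of the fixed drain stand's flat black rubber face, 55 mm above the bench; 120 mm (x) by 110 mm (y), tilted 17 degrees, with thin grey lines down it. z: outward normal; x: straight down the slope, roughly away from the robot. White base tray 156 x 140 x 14 mm. The logger stands here on its heavy end but topples on its light end
- dropper_center (a point): middle of the amber dropper bottle, a loose bystander 33 mm wide and 102 mm tall, standing upright
- beaker_center (a point): middle of the empty glass beaker, a loose bystander 77 mm wide and 94 mm tall, standing upright
- vial_center (a point): middle of the amber vial with black cap, a loose bystander 23 mm wide and 57 mm tall, standing upright

How it is judged (in metres and radians):
On the way, in this order (a step that is already met when the one before it is completed fails the run):
1. the logger is lifted clear of the cradle (centre more than 80 mm above the bench) (height (world z) of logger_center above 0.08 m), for 0.2 s.
2. the logger lies flat on the bench, let go and at rest (centre less than 28 mm above the bench, level within 0.1 rad) (height (world z) of logger_center below 0.028 m and angle between logger_center's own x axis and vertical between 1.47 and 1.67 rad and contact force between the fingers and logger below 0.1 N and linear speed of logger below 0.02 m/s and angular speed of logger below 0.2 rad/s), for 0.2 s.
3. the logger is lifted again (centre more than 0.1 m above the bench) (height (world z) of logger_center above 0.1 m), for 0.1 s.
At the end, for the whole second after the job is handed in: The logger stands by itself on the rubber face: its long axis within 0.12 rad of the slope's normal, its centre 59 to 71 mm off the face and within 44 mm down or up the slope and 39 mm across it from the face's middle, at rest (z of logger_center in the frame of slope between 0.059 and 0.071 m and x of logger_center in the frame of slope between -0.044 and 0.044 m and y of logger_center in the frame of slope between -0.039 and 0.039 m and angle between the x axis of logger_center and the z axis of slope, either way round below 0.12 rad and linear speed of logger below 0.02 m/s and angular speed of logger below 0.2 rad/s); the robot touches nothing.
It fails at once if the dropper bottle is pushed more than 30 mm or knocked over (distance of dropper_center from where it was at the start of the episode above 0.03 m or angle between dropper_center's own z axis and vertical above 0.6 rad).
It fails at once if the beaker is pushed more than 30 mm or knocked over (distance of beaker_center from where it was at the start of the episode above 0.03 m or angle between beaker_center's own z axis and vertical above 0.6 rad).
It fails at once if the amber vial is pushed more than 30 mm or knocked over (distance of vial_center from where it was at the start of the episode above 0.03 m or angle between vial_center's own z axis and vertical above 0.6 rad).
It also fails if it takes over 54 s, if anything falls off the work surface, if the arm or the gripper's body presses on something with over 40 N, if the wrist force passes 120 N, or if a joint passes its speed limit or range.

ROBOT

A 7-joint arm with a two-finger parallel gripper is mounted at the origin on the work surface; the furniture and walls round the work are solid. World frame = base frame: x ahead of the robot, y to its left, z up, the work surface at z = 0. Lengths are in m, angles in degrees, forces in N, time in s.
With the tool pointing down it reaches from about 0.425 to 0.925 m from the base axis. Payload 6.8 kg.
Tool frame: the origin (TCP) lies midway between the tips of the shut fingers; the grasp point (between the pads) lies 19 mm behind it; z points along the fingers, y is the direction in which the jaws open and shut (so a half turn about z gives the same grasp; the last joint's range is limited). The gripper opens to 88 mm and grips with 3 to 60 N. Pads are 20 mm wide; open, the fingers measure 115 mm over their backs; the gripper's body (75 mm by 178 mm) begins 61 mm behind the grasp point.
Start: joints at [-75.063, 27.33, 1.283, 89.118, -0.659, 63.558, -4.761], TCP at [0.243, 0.63, 0.223] pointing down, gripper open.
Joint ranges: [-169.35, 169.35], [-19.33, 120.38], [-80.79, 83.38], [13.8, 139.57], [-78.32, 258.32], [9.67, 109.79], [-169.56, 169.56]. Speed limits (degrees/s): [136.94, 136.94, 180, 180, 180, 180, 180].

INTERFACE

Orientations are given as a 3x3 rotation matrix whose columns are the frame's x, y, z axes.
In Python, from workcell import get_state, capture, camera_model, sign_off gives the robot as it stands.
- The arm moves only by the tool move_arm, never from a script. Its argument "steps" is a list of rows, each a list of 3 entries, a list of its own where there are three numbers: the opening, from 0 (shut) to 1 (fully open), then the shift along the tool's x, y, z in m, then the turn about the tool's z in rad. A call has 1 to 8 rows; each row shifts and turns the pose as measured when the row begins, along the tool's axes as they then stand; what a row does not reach is not made up. A row lasts 1/8 s, in which the tool goes at most 62.5 mm and 10.7 degrees, less where a joint would pass 70% of its speed; a pose out of reach is approached as far as the arm can. A call is refused whole if a number of a shift passes 0.0625 or a number of a turn 0.188, either way. A call with a gripper value outside its range is refused whole. The fingers move at their own pace and stop on an object; the grip force is fixed at half the most. Time passes only in rows, so rows that do not move let the fingers close. It gives the time, the measured TCP pose, the force and the opening at its end, in the units of the state.
- get_state(): the state, without advancing time (a new reading comes with each control period).
- capture(name): name is "scene" or "top"; returns the picture (480x640x3 uint8, red, green, blue); there is no depth.
- camera_model(name): a dict with "vertical_fov" (degrees; the focal length in pixels is half the picture's height over the tangent of half this angle, whatever the lens; pixels are square), "cx", "cy" (the principal point, pixels), "k1" (the pictures are not rectified: a ray, as slopes to the right and down, at radius r is drawn at 1 + k1 r^2 times it, then the intrinsics apply), "R" (3x3) and "t" (3): a world point X has camera coordinates R X + t. Camera axes: x right, y down, z forward; pixel columns grow to the right and rows downward; lengths in m; the calibration is good to about 2 mm. A picture is of the moment at which its call begins. camera_model takes no time and is no camera call.
- sign_off(): hands the job in, once; it reports no verdict.
The state is a dict: "t": time; "joint_positions": joint angles; "qvel": joint speeds; "joint_torque": joint torques, N m; "ee_pos": TCP position; "orientation": TCP orientation; "contact_force": force on the tool from outside, world axes, zero at the start; "moment": the same for the moment, N m; "width": finger opening in m.
Only numpy, scipy, OpenCV 4.12 (cv2) and the standard library are available. Lean on these libraries where they do the work, as an engineer would, in place of code of your own. Each camera call takes 0.05 s, during which the arm holds its last target.

## Working session

There is one attempt and no reset: what is moved stays moved. The work goes in short steps, Python scripts to look and compute and a tool call to move; the robot and the scene stay as the last step left them, time stands still between calls to the robot, and variables do not carry over. Pictures are saved under pics/ and viewed, and the job is handed in when it is done.

Besides the shell and the picture viewer there is one more tool, called after "Request:" as name([rows], argument=value, ...), one row to a line, values as JSON. move_arm: Moves the arm, as the interface text tells. Its arguments: {"type":"object","properties":{"steps":{"type":"array"}},"required":["steps"]}

```bash
mkdir -p pics; ls; python3 - <<'E'
from workcell import *
import cv2,json
s=get_state();print(s)
for n in("scene","top"):
    print(n,camera_model(n))
    cv2.imwrite(f"pics/{n}0.png",capture(n)[:,:,::-1])
E
```

```text
pics
{'t': 0.0, 'joint_positions': array([-75.06455969,  27.37486406,   1.28068349,  89.17731752,
        -0.65746991,  63.5591627 ,  -4.76408246]), 'qvel': array([-0.00274581, -0.03861604, -0.02152922, -0.00520634, -0.01279268,
       -0.03750351, -0.08883644]), 'joint_torque': array([ 1.26693367e-04, -5.82847810e+01,  1.53475173e+00, -2.72613698e+01,
       -5.42814354e-02,  1.68968044e-02,  1.54099598e-04]), 'ee_pos': array([0.24312882, 0.62904487, 0.22170022]), 'orientation': array([[-9.32760772e-01,  3.60495620e-01, -5.00153272e-04],
       [ 3.60495930e-01,  9.32759154e-01, -1.74470136e-03],
       [-1.62434657e-04, -1.80769221e-03, -9.99998353e-01]]), 'contact_force': array([ 0.28912117, -0.27980748, -0.87939545]), 'moment': array([-0.0190208 , -0.0019401 , -0.01846419]), 'width': 0.08781462054917792}
scene {'vertical_fov': 46.38271214644089, 'cx': 324.70540099333755, 'cy': 232.3085502718284, 'k1': -0.11944769958262404, 'R': array([[-0.80702008, -0.59033969, -0.01475228],
       [-0.24378224,  0.35580654, -0.90220393],
       [ 0.53785575, -0.72450034, -0.43105736]]), 't': array([0.38483487, 0.18061843, 0.65626587])}
top {'vertical_fov': 44.49284231342132, 'cx': 324.05374437780563, 'cy': 236.2456822295859, 'k1': -0.08074837352325359, 'R': array([[ 0.00576554, -0.99998161, -0.00187847],
       [-0.99050543, -0.00545286, -0.13736541],
       [ 0.13735264,  0.00265262, -0.99051866]]), 't': array([-0.01851183,  0.46982858,  1.20457329])}
```

View pics/scene0.png

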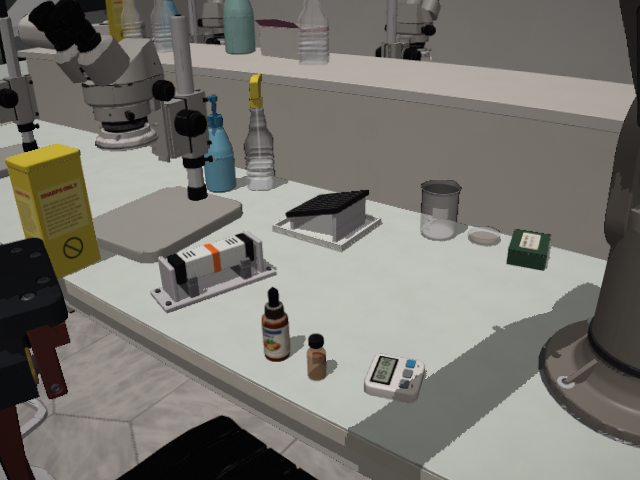

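View pics/top0.png

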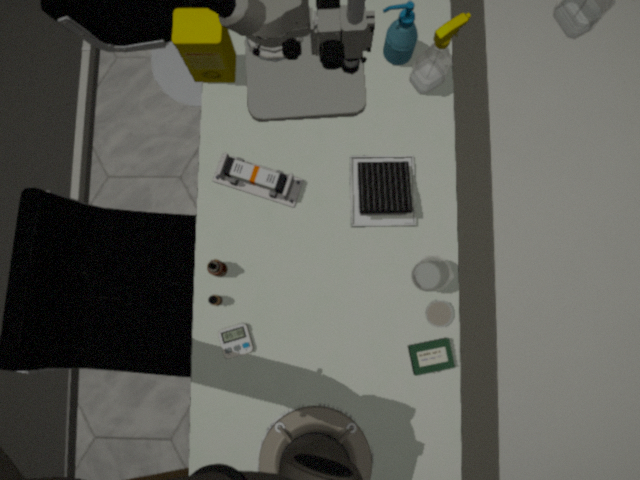

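```bash
cat > h.py <<'E'
import numpy as np, cv2
from workcell import *
def K(n):
    m=camera_model(n); f=240/np.tan(np.radians(m["vertical_fov"]/2)); return m,f
def proj(n,X):
    m,f=K(n); c=np.atleast_2d(X)@np.array(m["R"]).T+m["t"]; s=c[:,:2]/c[:,2:]
    s=s*(1+m["k1"]*(s**2).sum(1,keepdims=True)); return s*f+[m["cx"],m["cy"]]
def ray(n,uv):
    m,f=K(n); d=(np.atleast_2d(uv)-[m["cx"],m["cy"]])/f; s=d.copy()
    for _ in range(20): s=d/(1+m["k1"]*(s**2).sum(1,keepdims=True))
    R=np.array(m["R"]); return -R.T@m["t"], np.c_[s,np.ones(len(s))]@R
def atz(n,uv,z):
    o,d=ray(n,uv); z=np.broadcast_to(z,len(d)); return o+d*((z-o[2])/d[:,2])[:,None]
def crop(n,img,x,y,w,h,k,name):
    c=cv2.resize(img[y:y+h,x:x+w],None,fx=k,fy=k,interpolation=cv2.INTER_CUBIC)
    c=np.ascontiguousarray(c)
    cv2.imwrite(name,c)
E
python3 - <<'E'
from h import *
a=cv2.imread("pics/top0.png")
crop(0,a,200,140,120,75,6,"pics/c1.png")
crop(0,a,340,145,90,90,6,"pics/c2.png")
b=cv2.imread("pics/scene0.png")
crop(0,b,140,220,150,100,5,"pics/c3.png")
crop(0,b,265,180,130,75,6,"pics/c4.png")
crop(0,a,195,250,60,65,8,"pics/c5.png")
crop(0,a,400,245,60,60,8,"pics/c6.png")
E
```

```text
(no output)
```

View pics/c1.png

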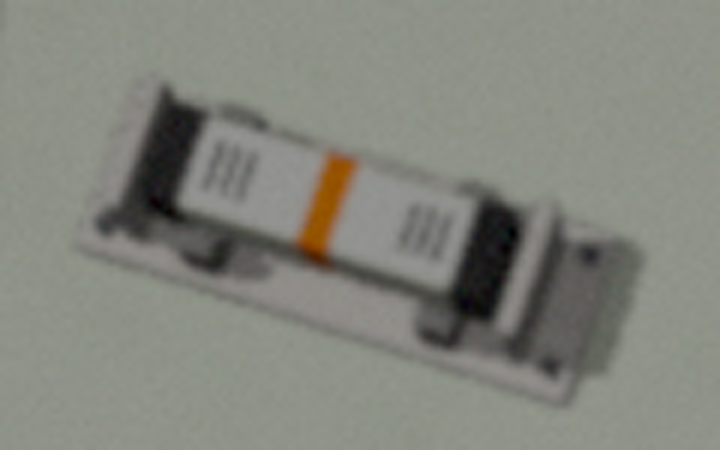

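View pics/c2.png

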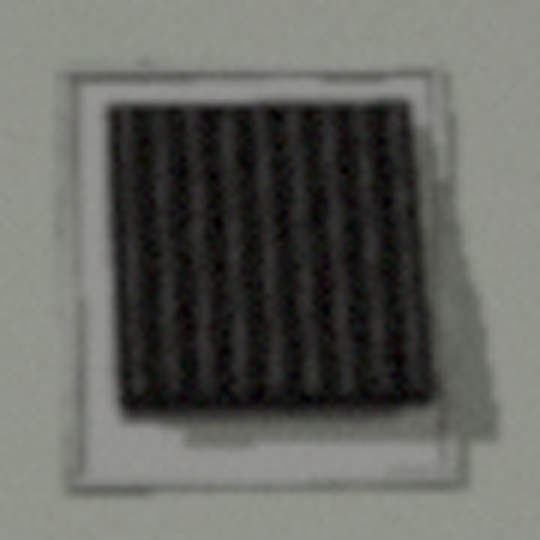

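View pics/c3.png

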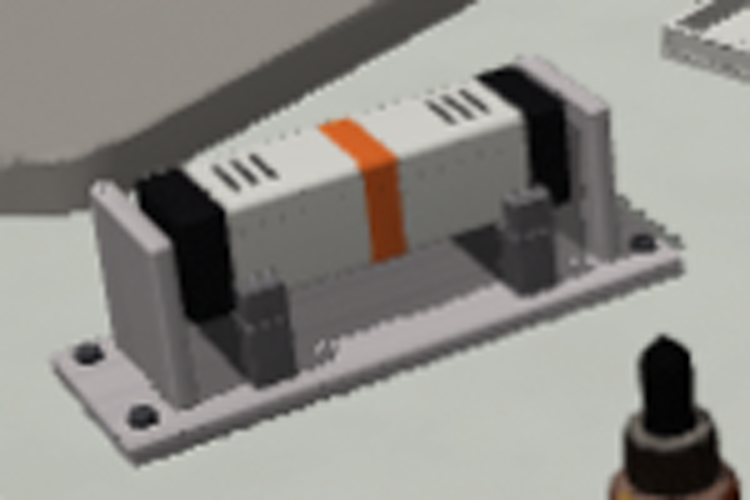

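View pics/c4.png

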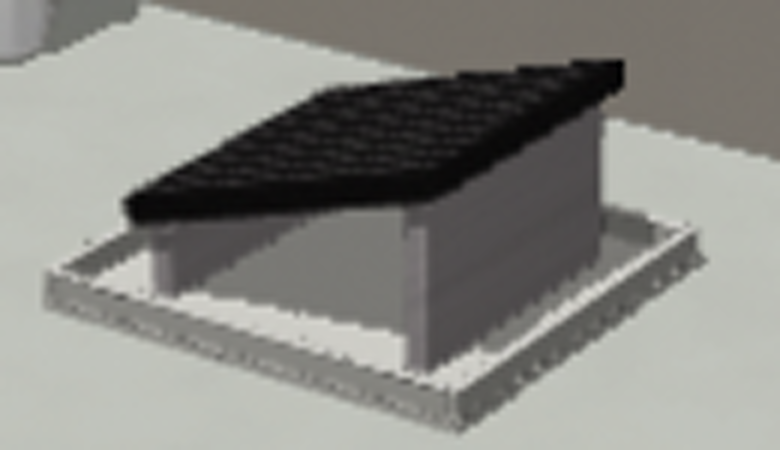

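View pics/c5.png

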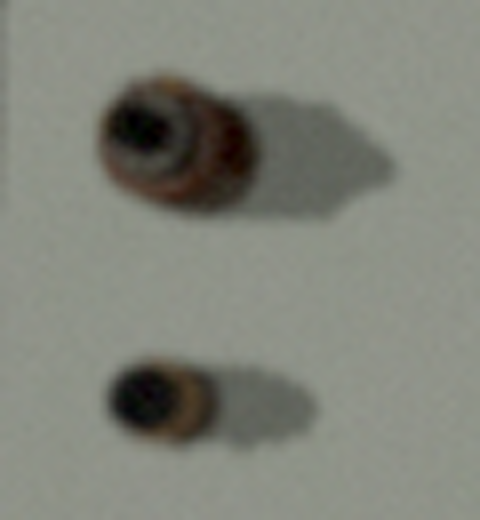

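View pics/c6.png

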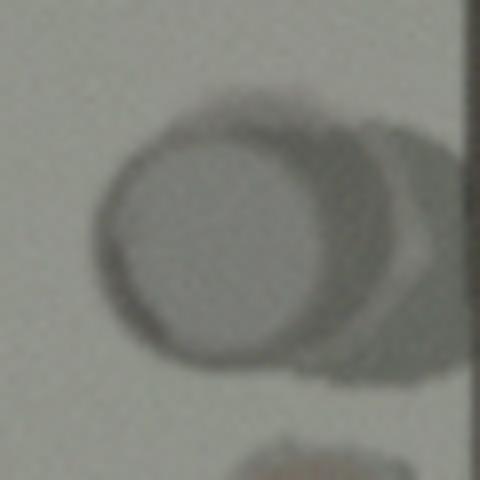

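```bash
python3 - <<'E'
from h import *
for n in("scene","top"):
    m,f=K(n); print(n,"cam", -np.array(m["R"]).T@m["t"],f)
def P(n,l,x0,y0,k,z): 
    return atz(n,np.array(l)/k+[x0,y0],z)
print("scene band near/far",P("scene",[(380,162),(333,122.5)],140,220,5,.066))
print("scene white corners",P("scene",[(228,208),(190,168),(522,120),(475,82)],140,220,5,.066))
print("top band far,near",P("top",[(343,156),(312,255)],200,140,6,.066))
print("top white corners",P("top",[(207,121),(475,200),(183,207),(455,290)],200,140,6,.066))
# slope face corners: high edge z .055+.06*sin17, low
zh=.055+.06*np.sin(np.radians(17)); zl=.055-.06*np.sin(np.radians(17))
print(zh,zl)
print("top slope  far L,R, near L,R",P("top",[(110,104),(408,102),(124,402),(435,400)],340,145,6,[zl,zl,zh,zh]))
print("scene slope farL, nearL, nearR, farR",P("scene",[(125,205),(415,185),(622,62),(330,92)],265,180,6,[zl,zh,zh,zl]))
print("dropper top,vial top",P("top",[(138,125),(147,397)],195,250,8,[.102,.057]))
print("dropper/vial base scene",atz("scene",[(277,355),(317,376)],0))
print("beaker",P("top",[(215,250)],400,245,8,[.094]))
print("tray corners top",P("top",[(70,75),(440,72),(70,490),(465,485)],340,145,6,.014))
E
```

```text
scene cam [0.00162467 0.63838292 0.45152008] 560.195347118864
top cam [ 0.30002317 -0.01914486  1.25765574] 586.742715242207
scene band near/far [[0.57603391 0.13914414 0.066     ]
 [0.60753523 0.12893801 0.066     ]]
scene white corners [[0.59176949 0.18541003 0.066     ]
 [0.62085837 0.17505728 0.066     ]
 [0.56011674 0.09411301 0.066     ]
 [0.59120023 0.08302153 0.066     ]]
top band far,near [[0.61272737 0.12470637 0.066     ]
 [0.57737052 0.1346604  0.066     ]]
top white corners [[0.62518264 0.17263423 0.066     ]
 [0.59715424 0.07838184 0.066     ]
 [0.59432956 0.18010601 0.066     ]
 [0.56515636 0.084754   0.066     ]]
0.07254230228336421 0.03745769771663579
top slope  far L,R, near L,R [[ 0.62931299 -0.08831416  0.0374577 ]
 [ 0.63083566 -0.1948365   0.0374577 ]
 [ 0.5149908  -0.09079545  0.0725423 ]
 [ 0.51634208 -0.19739442  0.0725423 ]]
scene slope farL, nearL, nearR, farR [[ 0.62334095 -0.07966397  0.0374577 ]
 [ 0.51134138 -0.07628765  0.0725423 ]
 [ 0.5138961  -0.19084354  0.0725423 ]
 [ 0.62685289 -0.1901109   0.0374577 ]]
dropper top,vial top [[0.40027887 0.20516649 0.102     ]
 [0.33449322 0.20952609 0.057     ]]
dropper/vial base scene [[0.39897578 0.21076394 0.        ]
 [0.33204264 0.21393892 0.        ]]
beaker [[ 0.38220214 -0.22094672  0.094     ]]
tray corners top [[ 0.6464263  -0.07511673  0.014     ]
 [ 0.64856577 -0.21010946  0.014     ]
 [ 0.49354679 -0.07492302  0.014     ]
 [ 0.49617304 -0.21649707  0.014     ]]
```

```bash
python3 - <<'E'
from h import *
for uv in [(210,420),(30,245),(60,390)]:
    o,d=ray("scene",uv)
    for x in(.2,.3,.4,.5):
        print(uv,(o+d[0]*(x-o[0])/d[0][0]).round(3))
# microscope objective triangulate
def tri(a,b):
    o1,d1=ray("scene",a);o2,d2=ray("top",b);d1=d1[0];d2=d2[0]
    A=np.c_[d1,-d2];s=np.linalg.lstsq(A,o2-o1,rcond=None)[0]
    print((o1+s[0]*d1).round(3),(o2+s[1]*d2).round(3))
tri((190,123),(333,52)); tri((163,90),(290,48)); tri((180,20),(355,10))
print(atz("scene",[(100,250),(243,208)],0.015),atz("top",[(250,115),(365,112)],.015))
E
python3 - <<'E'
import cv2
b=cv2.imread("pics/scene0.png");cv2.imwrite("pics/c7.png",cv2.resize(b[0:270,0:270],None,fx=2.2,fy=2.2))
a=cv2.imread("pics/top0.png");cv2.imwrite("pics/c8.png",cv2.resize(a[0:150,160:480],None,fx=2.5,fy=2.5))
E
```

```text
(210, 420) [0.2   0.486 0.217]
(210, 420) [0.3   0.409 0.099]
(210, 420) [ 0.4    0.332 -0.019]
(210, 420) [ 0.5    0.255 -0.137]
(30, 245) [0.2   0.558 0.361]
(30, 245) [0.3   0.517 0.315]
(30, 245) [0.4   0.477 0.27 ]
(30, 245) [0.5   0.436 0.224]
(60, 390) [0.2   0.563 0.293]
(60, 390) [0.3   0.524 0.214]
(60, 390) [0.4   0.486 0.134]
(60, 390) [0.5   0.448 0.054]
[ 0.806 -0.031  0.195] [ 0.806 -0.031  0.195]
[0.775 0.045 0.273] [0.776 0.046 0.274]
[ 0.818 -0.042  0.378] [ 0.798 -0.065  0.368]
[[ 0.82868764  0.18525928  0.015     ]
 [ 0.74831008 -0.09389929  0.015     ]] [[ 0.74227741  0.14959933  0.015     ]
 [ 0.75026581 -0.10477996  0.015     ]]
```

View pics/c8.png

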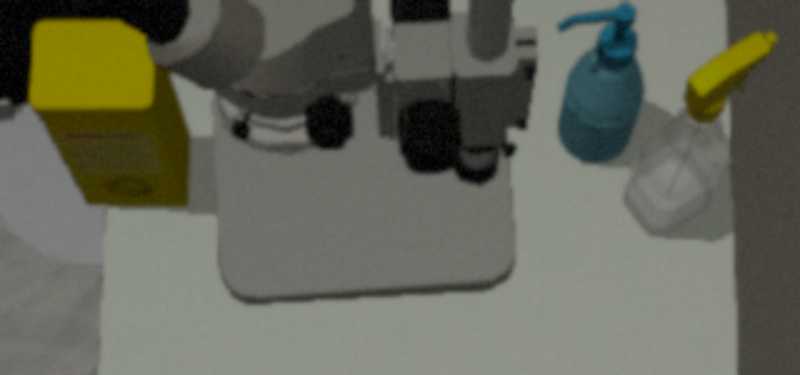

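View pics/c7.png

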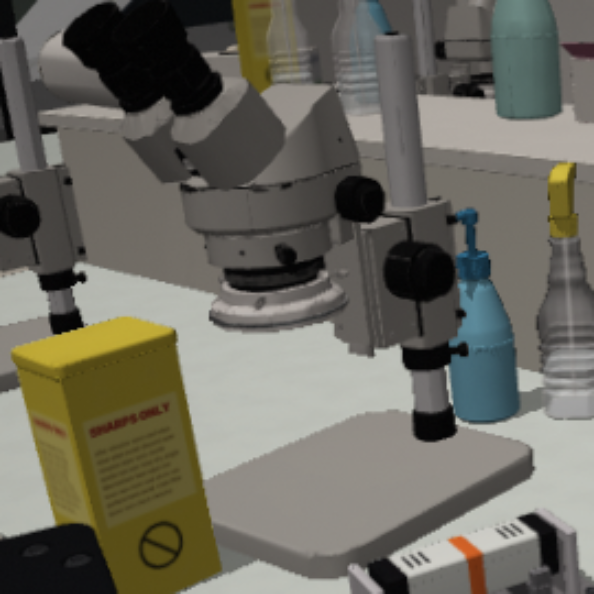

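```bash
cat > plan.py <<'E'
from h import *
def yaw(R): return np.degrees(np.arctan2(R[1,1],R[0,1]))
def plan(targets,op,vmax=.055,tmax=.18,s=None):
    """targets: list of (x,y,z,yawdeg)"""
    s=s or get_state(); p=np.array(s["ee_pos"]); R=np.array(s["orientation"]); y=yaw(R)
    print("t",round(s["t"],2),"p",p.round(4),"yaw",round(y,2),"w",round(s["width"],4),"F",s["contact_force"].round(2),"M",s["moment"].round(3))
    for (X,Y,Z,yt) in targets:
        q=np.array([X,Y,Z]); d=q-p; dy=(yt-y+180)%360-180
        n=max(1,int(np.ceil(max(np.abs(d).max()/vmax,np.linalg.norm(d)/.06,np.radians(abs(dy))/tmax))))
        for i in range(n):
            a=np.radians(y); ty=np.array([np.cos(a),np.sin(a),0]); tz=np.array([0,0,-1.]); tx=np.cross(ty,tz)
            st=d/n; print("[%g,[%.4f,%.4f,%.4f],%.3f]"%(op,st@tx,st@ty,st@tz,-np.radians(dy/n)),end=",")
            y+=dy/n
        p=q; print()
def st():
    s=get_state(); print("t",round(s["t"],2),"p",s["ee_pos"].round(4),"yaw",round(yaw(s["orientation"]),2),"w",round(s["width"],4),"F",s["contact_force"].round(2),"M",s["moment"].round(3))
E
python3 -c "
from plan import *
plan([(.27,.55,.30,60),(.594,.131,.22,-17.3)],1)"
```

```text
t 0.1 p [0.2432 0.6291 0.2218] yaw 68.87 w 0.0878 F [-0.6  -0.48  0.71] M [ 0.01   0.048 -0.007]
[1,[-0.0268,-0.0321,-0.0391],0.077],[1,[-0.0292,-0.0299,-0.0391],0.077],
[1,[-0.0545,-0.0223,0.0089],0.150],[1,[-0.0572,-0.0139,0.0089],0.150],[1,[-0.0586,-0.0052,0.0089],0.150],[1,[-0.0587,0.0036,0.0089],0.150],[1,[-0.0575,0.0123,0.0089],0.150],[1,[-0.0551,0.0208,0.0089],0.150],[1,[-0.0513,0.0288,0.0089],0.150],[1,[-0.0465,0.0361,0.0089],0.150],[1,[-0.0406,0.0426,0.0089],0.150],
```

Request:
move_arm([
  [1,[-0.027,-0.032,-0.039],0.077],
  [1,[-0.029,-0.03,-0.039],0.077],
  [1,[-0.0545,-0.022,0.009],0.15],
  [1,[-0.057,-0.014,0.009],0.15],
  [1,[-0.0585,-0.005,0.009],0.15],
  [1,[-0.0585,0.0035,0.009],0.15],
  [1,[-0.0575,0.012,0.009],0.15],
  [1,[-0.055,0.021,0.009],0.15],
])

```text
t: 1.1
ee_pos: [0.4844, 0.2619, 0.2446]
orientation: [[-0.125, 0.992, -0.003], [0.992, 0.125, -0.002], [-0.002, -0.003, -1.0]]
contact_force: [0.8, 0.4, -0.7]
width: 0.0877
```

```bash
python3 -c "
from plan import *
plan([(.594,.131,.16,-17.3)],1)
print(get_state()['joint_positions'])"
```

```text
t 1.1 p [0.4844 0.2619 0.2446] yaw 7.19 w 0.0877 F [ 0.78  0.45 -0.67] M [ 0.004  0.011 -0.052]
[1,[-0.0359,0.0231,0.0212],0.107],[1,[-0.0332,0.0268,0.0212],0.107],[1,[-0.0302,0.0302,0.0212],0.107],[1,[-0.0268,0.0332,0.0212],0.107],
[-52.75321341  14.87697774  21.61380651 105.87672438  -6.1975952
  60.61742421 -21.54085585]
```

Request:
move_arm([
  [1,[-0.036,0.023,0.021],0.107],
  [1,[-0.033,0.027,0.021],0.107],
  [1,[-0.03,0.03,0.021],0.107],
  [1,[-0.027,0.033,0.021],0.107],
  [1,[0,0,0],0],
])

```text
t: 1.72
ee_pos: [0.5964, 0.1197, 0.1567]
orientation: [[0.32, 0.947, -0.004], [0.947, -0.32, -0.005], [-0.006, -0.002, -1.0]]
contact_force: [-0.5, 0.2, 0.3]
width: 0.0879
```

```bash
python3 -c "
from plan import *
plan([(.594,.131,.10,-17.3)],1)
cv2.imwrite('pics/t1.png',capture('top')[:,:,::-1]); cv2.imwrite('pics/s1.png',capture('scene')[:,:,::-1])
a=cv2.imread('pics/s1.png');crop(0,a,100,100,230,230,3,'pics/s1c.png')"
```

```text
t 1.73 p [0.5964 0.1197 0.1567] yaw -18.68 w 0.0879 F [-0.51  0.21  0.27] M [-0.078  0.072 -0.042]
[1,[0.0049,-0.0029,0.0284],-0.012],[1,[0.0050,-0.0029,0.0284],-0.012],
```

View pics/s1c.png

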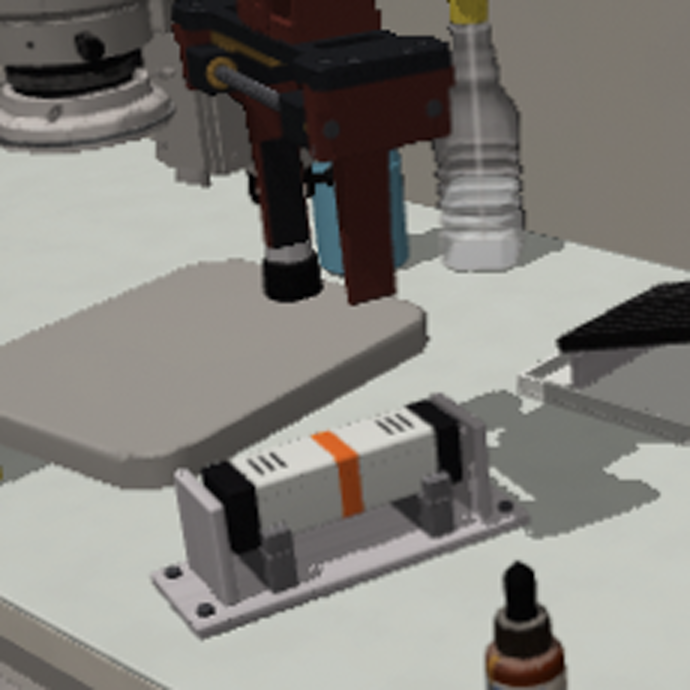

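View pics/t1.png

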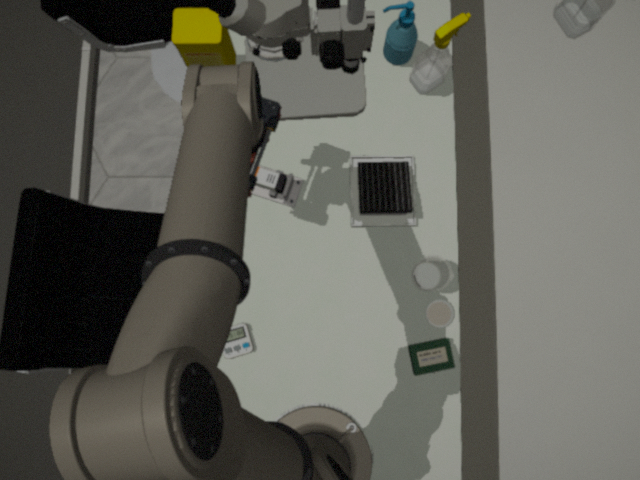

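Request:
move_arm([
  [1,[0.005,-0.003,0.028],-0.012],
  [1,[0.005,-0.003,0.028],0.0],
  [1,[0,0,0],0],
])

```text
t: 2.2
ee_pos: [0.592, 0.1421, 0.1033]
orientation: [[0.293, 0.956, -0.001], [0.956, -0.293, 0.003], [0.003, -0.002, -1.0]]
contact_force: [-0.2, -0.9, 0.4]
width: 0.0877
```

```bash
python3 -c "
from plan import *
plan([(.594,.131,.035,-17.3)],1,vmax=.03)
for z in (0.048,): print(proj('scene',[get_state()['ee_pos']]),proj('top',[get_state()['ee_pos']]))"
```

```text
t 2.2 p [0.592  0.1421 0.1033] yaw -17.02 w 0.0877 F [-0.16 -0.87  0.43] M [-0.074  0.059 -0.049]
[1,[-0.0033,0.0017,0.0228],0.002],[1,[-0.0033,0.0017,0.0228],0.002],[1,[-0.0033,0.0017,0.0228],0.002],
[[204.6356045 228.0519201]] [[246.26673902 171.23596669]]
```

Request:
move_arm([
  [1,[-0.006,0.002,0.022],0],
  [1,[0,0,0.022],0],
  [1,[0,0,0],0],
])

```text
t: 2.58
ee_pos: [0.5938, 0.14, 0.0634]
orientation: [[0.287, 0.958, 0.004], [0.958, -0.287, 0.007], [0.008, 0.002, -1.0]]
contact_force: [-0.4, -0.8, 0.6]
width: 0.088
```

```bash
python3 -c "
from plan import *
plan([(.594,.131,.035,-17.3)],1,vmax=.03)
cv2.imwrite('pics/s2.png',capture('scene')[:,:,::-1])
a=cv2.imread('pics/s2.png');crop(0,a,120,150,200,170,4,'pics/s2c.png')"
```

```text
t 2.58 p [0.5938 0.14   0.0634] yaw -16.65 w 0.088 F [-0.38 -0.81  0.62] M [-0.074  0.094 -0.075]
[1,[-0.0086,0.0027,0.0284],0.011],
```

View pics/s2c.png

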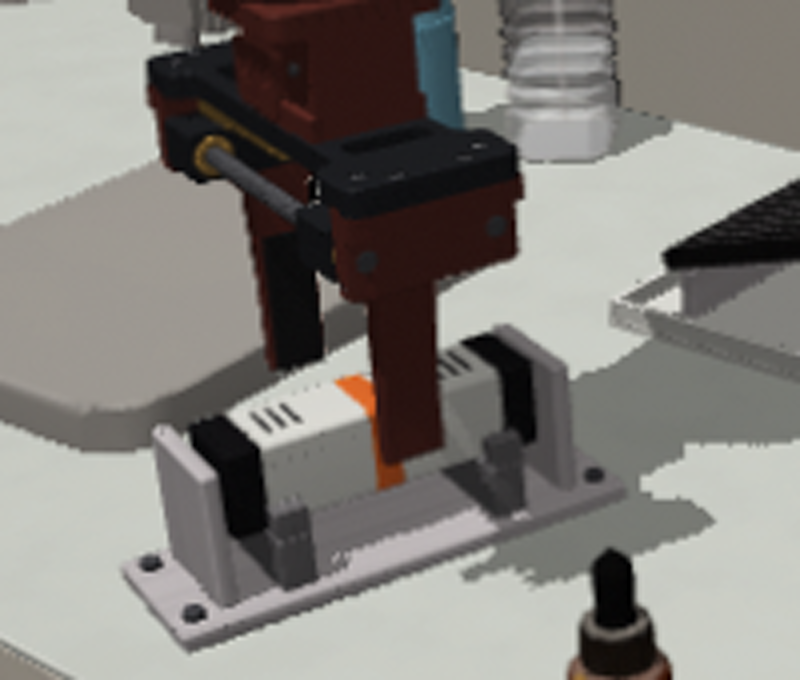

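Request:
move_arm([
  [1,[-0.008,0.002,0.02],0.01],
  [1,[0,0,0.008],0],
  [1,[0,0,0],0],
])

```text
t: 3.0
ee_pos: [0.596, 0.1321, 0.0373]
orientation: [[0.296, 0.955, 0.01], [0.955, -0.296, 0.009], [0.012, 0.007, -1.0]]
contact_force: [0.3, 0.6, 0.2]
width: 0.0879
```

```bash
python3 -c "
from plan import *
plan([(.594,.131,.035,-17.3)],1,vmax=.03)
"
```

```text
t 3.0 p [0.596  0.1321 0.0373] yaw -17.24 w 0.0879 F [0.32 0.6  0.2 ] M [-0.072  0.052 -0.022]
[1,[-0.0017,-0.0016,0.0023],0.001],
```

Request:
move_arm([
  [0,[-0.001,-0.001,0.003],0],
  [0,[0,0,0],0],
  [0,[0,0,0],0],
  [0,[0,0,0],0],
  [0,[0,0,0],0],
  [0,[0,0,0],0],
])

```text
t: 3.75
ee_pos: [0.5956, 0.1316, 0.0349]
orientation: [[0.296, 0.955, 0.012], [0.955, -0.296, 0.01], [0.013, 0.008, -1.0]]
contact_force: [0.4, -0.7, -0.9]
width: 0.0358
```

```bash
python3 -c "
from plan import *
st()
"
```

```text
t 3.75 p [0.5956 0.1316 0.0349] yaw -17.24 w 0.0358 F [ 0.4  -0.73 -0.89] M [-0.128 -0.053  0.033]
```

Gripped (36 mm). Lift gently about 100 mm.

Request:
move_arm([
  [0,[0,0,-0.015],0],
  [0,[0,0,-0.015],0],
  [0,[0,0,-0.02],0],
  [0,[0,0,-0.02],0],
  [0,[0,0,-0.02],0],
  [0,[0,0,-0.01],0],
  [0,[0,0,0],0],
  [0,[0,0,0],0],
])

```text
t: 4.75
ee_pos: [0.5913, 0.1305, 0.1412]
orientation: [[0.296, 0.955, 0.007], [0.955, -0.296, 0.01], [0.011, 0.004, -1.0]]
contact_force: [0.5, 0.8, -3.0]
width: 0.0359
```

```bash
python3 -c "
from plan import *
st()
cv2.imwrite('pics/s3.png',capture('scene')[:,:,::-1])
st()
a=cv2.imread('pics/s3.png');crop(0,a,120,100,200,200,3,'pics/s3c.png')"
```

```text
t 4.75 p [0.5913 0.1305 0.1412] yaw -17.2 w 0.0359 F [ 0.46  0.85 -2.98] M [-0.193  0.094  0.027]
t 4.8 p [0.5913 0.1305 0.1411] yaw -17.2 w 0.036 F [-0.5   0.28 -2.77] M [-0.183  0.098 -0.067]
```

View pics/s3c.png

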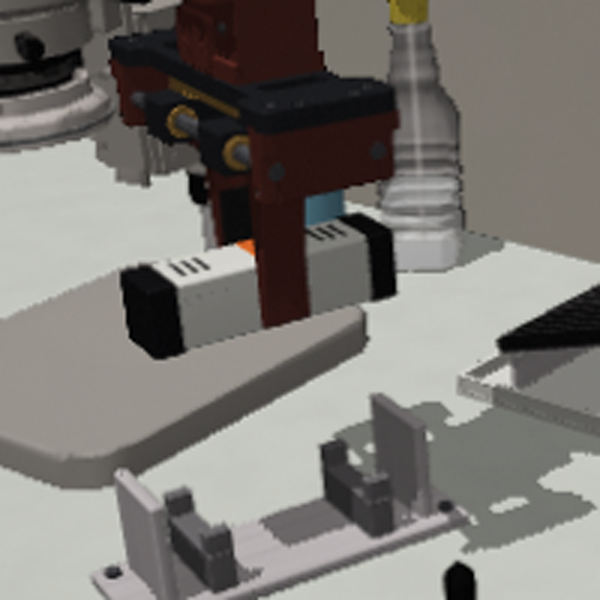

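```bash
python3 -c "
from plan import *
st()
plan([(.47,0.0,.11,90)],0,tmax=.17)
print(get_state()['joint_positions'])"
```

```text
t 4.8 p [0.5913 0.1305 0.1411] yaw -17.2 w 0.036 F [-0.5   0.28 -2.77] M [-0.183  0.098 -0.067]
t 4.8 p [0.5913 0.1305 0.1411] yaw -17.2 w 0.036 F [-0.5   0.28 -2.77] M [-0.183  0.098 -0.067]
[0,[-0.0134,-0.0064,0.0026],-0.156],[0,[-0.0122,-0.0084,0.0026],-0.156],[0,[-0.0108,-0.0102,0.0026],-0.156],[0,[-0.0090,-0.0118,0.0026],-0.156],[0,[-0.0071,-0.0130,0.0026],-0.156],[0,[-0.0050,-0.0140,0.0026],-0.156],[0,[-0.0028,-0.0146,0.0026],-0.156],[0,[-0.0005,-0.0148,0.0026],-0.156],[0,[0.0019,-0.0147,0.0026],-0.156],[0,[0.0041,-0.0143,0.0026],-0.156],[0,[0.0063,-0.0135,0.0026],-0.156],[0,[0.0083,-0.0123,0.0026],-0.156],
[-38.35656132  27.52366106  26.97960626 105.15119945 -16.32627091
  50.58057442 -20.83642619]
```

Request:
move_arm([
  [0,[-0.0135,-0.0065,0.0025],-0.156],
  [0,[-0.012,-0.0085,0.0025],-0.156],
  [0,[-0.011,-0.01,0.0025],-0.156],
  [0,[-0.009,-0.012,0.0025],-0.156],
  [0,[-0.007,-0.013,0.0025],-0.156],
  [0,[-0.005,-0.014,0.0025],-0.156],
  [0,[-0.003,-0.0145,0.0025],-0.156],
  [0,[-0.0005,-0.015,0.0025],-0.156],
])

```text
t: 5.8
ee_pos: [0.5069, 0.0393, 0.1137]
orientation: [[-0.836, 0.549, -0.002], [0.549, 0.836, 0.006], [0.005, 0.004, -1.0]]
contact_force: [0.7, 0.5, -2.5]
width: 0.036
```

```bash
python3 -c "
from plan import *
plan([(.47,0.0,.11,90)],0,tmax=.17)
print(get_state()['joint_positions'])"
```

```text
t 5.8 p [0.5069 0.0393 0.1137] yaw 56.72 w 0.036 F [ 0.72  0.53 -2.53] M [-0.085 -0.063  0.046]
[0,[0.0023,-0.0133,0.0009],-0.145],[0,[0.0042,-0.0128,0.0009],-0.145],[0,[0.0060,-0.0121,0.0009],-0.145],[0,[0.0077,-0.0111,0.0009],-0.145],
[-19.45879745  20.0272081    9.93030473 117.90745677  -5.5135505
  42.54012705  50.67326578]
```

Request:
move_arm([
  [0,[0.0025,-0.0135,0.001],-0.14],
  [0,[0.004,-0.013,0.001],-0.14],
  [0,[0.005,-0.011,0.001],-0.13],
  [0,[0.003,-0.005,0.001],-0.08],
  [0,[0,0,0],0],
])

```text
t: 6.42
ee_pos: [0.4729, 0.0026, 0.1065]
orientation: [[-0.997, 0.077, -0.008], [0.077, 0.997, 0.005], [0.008, 0.004, -1.0]]
contact_force: [-0.0, 0.2, -3.2]
width: 0.0361
```

```bash
python3 -c "
from plan import *
plan([(.47,0.0,.01,90)],0,tmax=.17,vmax=.03)
print(get_state()['joint_positions'])
print(get_state()['orientation'].round(3))
cv2.imwrite('pics/s4.png',capture('scene')[:,:,::-1])"
```

```text
t 6.42 p [0.4729 0.0026 0.1065] yaw 85.56 w 0.0361 F [-0.03  0.22 -3.21] M [ 0.009 -0.112  0.028]
[0,[0.0007,-0.0007,0.0241],-0.019],[0,[0.0007,-0.0007,0.0241],-0.019],[0,[0.0007,-0.0007,0.0241],-0.019],[0,[0.0007,-0.0007,0.0241],-0.019],
[-11.06068687  17.83163558   4.01297539 122.11460191  -2.38729456
  40.53622282  80.14532937]
[[-0.997  0.077 -0.008]
 [ 0.077  0.997  0.005]
 [ 0.008  0.004 -1.   ]]
```

View pics/s4.png

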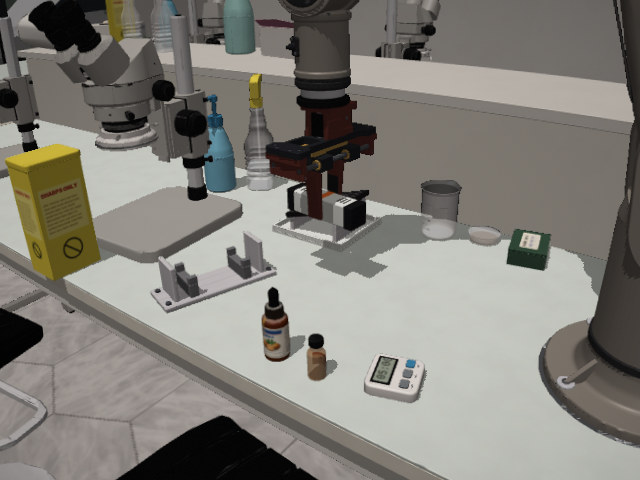

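Request:
move_arm([
  [0,[0,0,0.025],-0.03],
  [0,[0,0,0.025],-0.03],
  [0,[0,0,0.02],-0.01],
  [0,[0,0,0.01],0],
  [0,[0,0,0],0],
])

```text
t: 7.1
ee_pos: [0.4756, 0.0053, 0.0246]
orientation: [[-1.0, 0.012, -0.004], [0.012, 1.0, 0.006], [0.004, 0.006, -1.0]]
contact_force: [0.1, 0.3, -1.7]
width: 0.0356
```

```bash
python3 -c "
from plan import *
st()
print(get_state()['orientation'].round(3))"
```

```text
t 7.1 p [0.4756 0.0053 0.0246] yaw 89.3 w 0.0356 F [ 0.07  0.34 -1.73] M [ 0.054 -0.102 -0.022]
[[-1.     0.012 -0.004]
 [ 0.012  1.     0.006]
 [ 0.004  0.006 -1.   ]]
```

Request:
move_arm([
  [0,[0,0,0.009],0],
  [0,[0,0,0.005],0],
  [0,[0,0,0.003],0],
  [0,[0,0,0],0],
])

```text
t: 7.6
ee_pos: [0.477, 0.0057, 0.0079]
orientation: [[-1.0, 0.013, -0.001], [0.013, 1.0, 0.006], [0.001, 0.006, -1.0]]
contact_force: [0.5, -0.6, -2.1]
width: 0.0359
```

```bash
python3 -c "
from plan import *
st()"
```

```text
t 7.6 p [0.477  0.0057 0.0079] yaw 89.25 w 0.0359 F [ 0.45 -0.55 -2.13] M [ 0.036 -0.063  0.017]
```

Request:
move_arm([
  [0,[0,0,0.002],0],
  [0,[0,0,0.001],0],
  [0,[0,0,0],0],
])

```text
t: 7.98
ee_pos: [0.4773, 0.0059, 0.0054]
orientation: [[-1.0, 0.013, -0.001], [0.013, 1.0, 0.006], [0.001, 0.006, -1.0]]
contact_force: [-0.2, 0.0, -0.9]
width: 0.0359
```

```bash
python3 -c "
from plan import *
st()"
```

```text
t 7.97 p [0.4773 0.0059 0.0054] yaw 89.23 w 0.0359 F [-0.21  0.01 -0.95] M [ 0.031  0.213 -0.056]
```

Request:
move_arm([
  [1,[0,0,0],0],
  [1,[0,0,0],0],
  [1,[0,0,0],0],
  [1,[0,0,0],0],
  [1,[0,0,0],0],
  [1,[0,0,0],0],
])

```text
t: 8.72
ee_pos: [0.4783, 0.0058, 0.0059]
orientation: [[-1.0, 0.013, 0.001], [0.013, 1.0, 0.006], [-0.001, 0.006, -1.0]]
contact_force: [0.3, -0.2, -0.2]
width: 0.0875
```

```bash
python3 -c "
from plan import *
st()
cv2.imwrite('pics/s5.png',capture('scene')[:,:,::-1]);a=cv2.imread('pics/s5.png');crop(0,a,250,120,150,160,4,'pics/s5c.png')"
```

```text
t 8.72 p [0.4783 0.0058 0.0059] yaw 89.23 w 0.0875 F [ 0.28 -0.18 -0.18] M [0.02  0.027 0.017]
```

View pics/s5c.png

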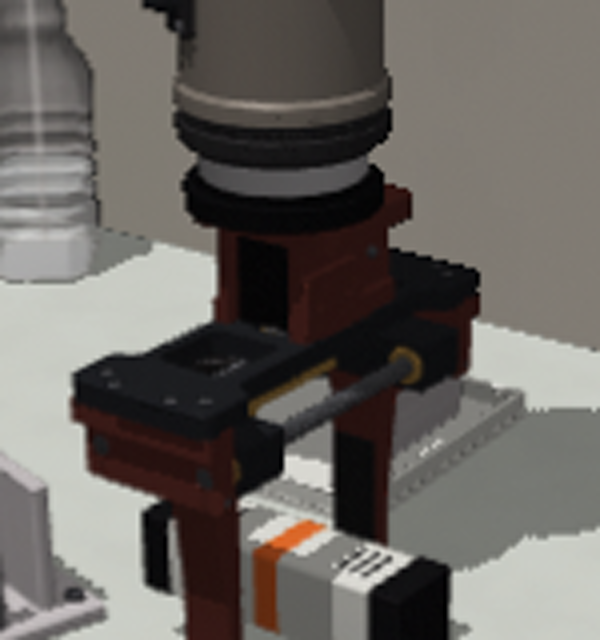

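Request:
move_arm([
  [1,[-0.012,0,0],0],
  [1,[-0.02,0,0],0],
  [1,[-0.01,0,0],0],
  [1,[0,0,0],0],
])

```text
t: 9.28
ee_pos: [0.5233, 0.0052, 0.006]
orientation: [[-1.0, 0.013, 0.002], [0.013, 1.0, 0.006], [-0.002, 0.006, -1.0]]
contact_force: [0.3, 0.3, -0.2]
width: 0.088
```

```bash
python3 -c "
from plan import *
st()
cv2.imwrite('pics/t6.png',capture('top')[:,:,::-1]);a=cv2.imread('pics/t6.png');crop(0,a,250,140,180,150,4,'pics/t6c.png')"
```

```text
t 9.28 p [0.5233 0.0052 0.006 ] yaw 89.23 w 0.088 F [ 0.3   0.31 -0.23] M [0.011 0.024 0.026]
```

View pics/t6c.png

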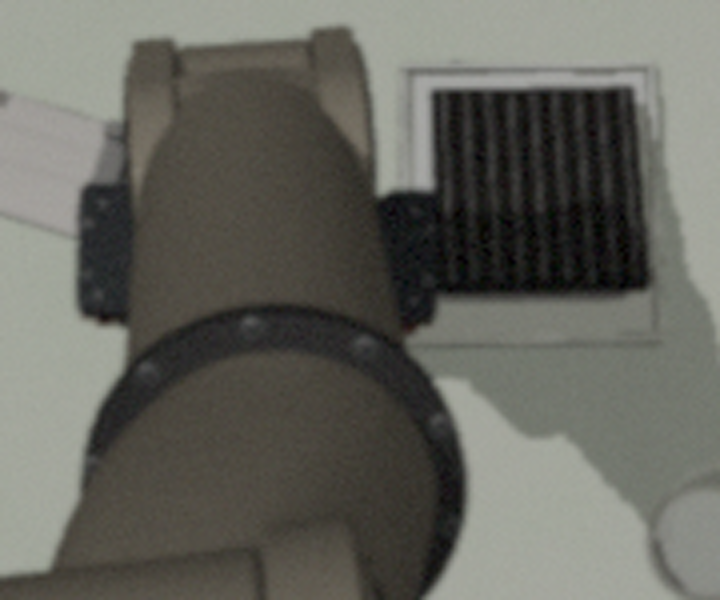

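Request:
move_arm([
  [0,[0,0,0.001],0],
  [0,[0,0,0],0],
  [0,[0,0,0],0],
  [0,[0,0,0],0],
  [0,[0,0,0],0],
  [0,[0,0,-0.01],0],
  [0,[0,0,-0.015],0],
  [0,[0,0,0],0],
])

```text
t: 10.32
ee_pos: [0.5207, 0.0049, 0.0313]
orientation: [[-1.0, 0.013, -0.0], [0.013, 1.0, 0.006], [0.001, 0.006, -1.0]]
contact_force: [0.4, 0.2, -2.4]
width: 0.0358
```

```bash
python3 -c "
from plan import *
st()
cv2.imwrite('pics/s7.png',capture('scene')[:,:,::-1]);a=cv2.imread('pics/s7.png');crop(0,a,250,150,170,130,4,'pics/s7c.png')"
```

```text
t 10.32 p [0.5207 0.0049 0.0313] yaw 89.24 w 0.0358 F [ 0.44  0.24 -2.42] M [ 0.    -0.246 -0.017]
```

View pics/s7c.png

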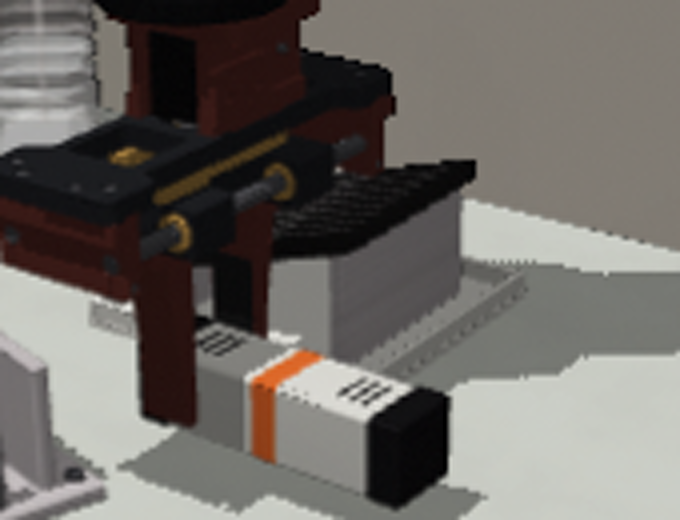

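Request:
move_arm([
  [0.4,[0,0,0],0],
  [0.4,[0,0,0],0],
])

```text
t: 10.62
ee_pos: [0.5199, 0.0049, 0.0305]
orientation: [[-1.0, 0.013, -0.002], [0.013, 1.0, 0.006], [0.002, 0.006, -1.0]]
contact_force: [-1.2, 0.1, -4.0]
width: 0.0359
```

```bash
python3 -c "
from plan import *
st()
cv2.imwrite('pics/s8.png',capture('scene')[:,:,::-1]);a=cv2.imread('pics/s8.png');crop(0,a,250,150,170,130,4,'pics/s8c.png')"
```

```text
t 10.62 p [0.5199 0.0049 0.0305] yaw 89.25 w 0.0359 F [-1.15  0.06 -4.02] M [ 0.017 -0.295 -0.01 ]
```

View pics/s8c.png

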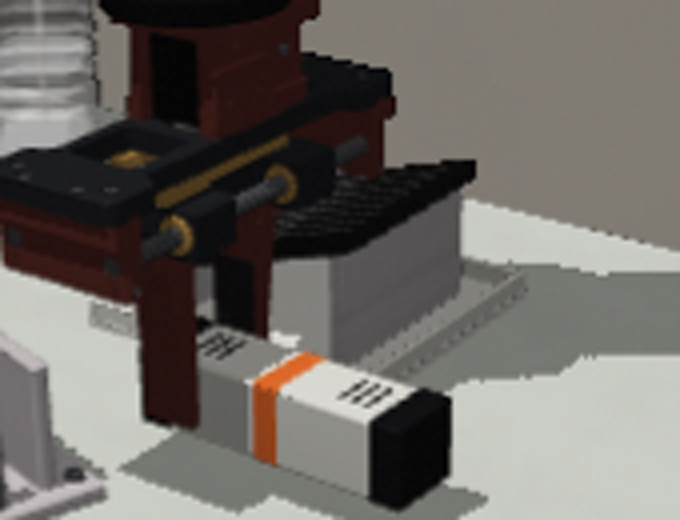

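Request:
move_arm([
  [0.407,[0,0,0],0],
  [0.407,[0,0,0],0],
])

```text
t: 10.92
ee_pos: [0.5195, 0.005, 0.0302]
orientation: [[-1.0, 0.013, -0.003], [0.013, 1.0, 0.006], [0.003, 0.006, -1.0]]
contact_force: [-0.6, -0.1, -0.7]
width: 0.036
```

```bash
python3 -c "
from plan import *
st()
cv2.imwrite('pics/s9.png',capture('scene')[:,:,::-1]);a=cv2.imread('pics/s9.png');crop(0,a,250,150,170,130,4,'pics/s9c.png')"
```

```text
t 10.93 p [0.5195 0.005  0.0302] yaw 89.24 w 0.036 F [-0.62 -0.12 -0.65] M [ 0.157  0.106 -0.034]
```

View pics/s9c.png

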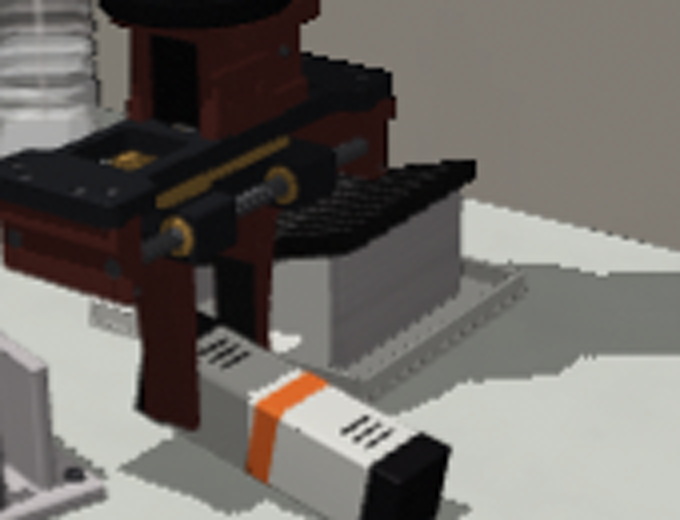

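Request:
move_arm([
  [0.404,[0,0,-0.01],0],
  [0.404,[0,0,-0.015],0],
  [0.404,[0,0,-0.015],0],
  [0.404,[0,0,0],0],
])

```text
t: 11.48
ee_pos: [0.5203, 0.0046, 0.0738]
orientation: [[-1.0, 0.013, -0.001], [0.013, 1.0, 0.006], [0.001, 0.006, -1.0]]
contact_force: [0.5, -0.2, -2.9]
width: 0.0359
```

```bash
python3 -c "
from plan import *
st()
cv2.imwrite('pics/s10.png',capture('scene')[:,:,::-1]);a=cv2.imread('pics/s10.png');crop(0,a,250,130,170,150,4,'pics/s10c.png')"
```

```text
t 11.47 p [0.5203 0.0046 0.0738] yaw 89.25 w 0.0359 F [ 0.5  -0.17 -2.95] M [-0.013 -0.227 -0.028]
```

View pics/s10c.png

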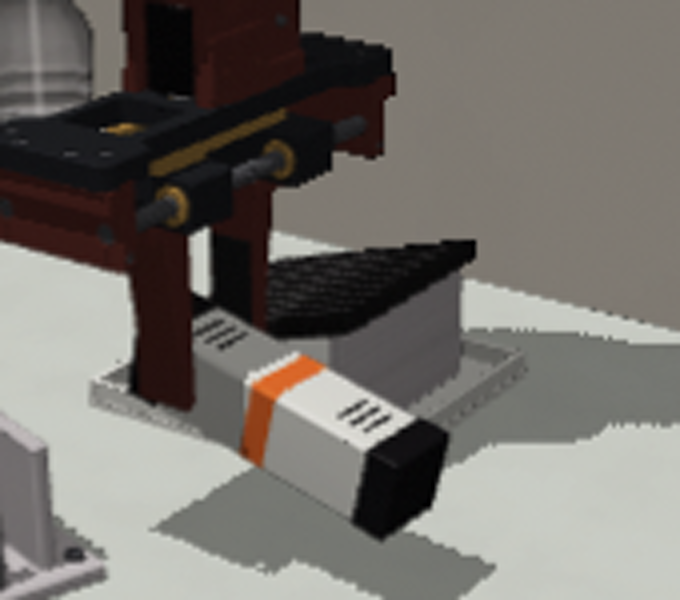

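Request:
move_arm([
  [0.407,[0,0,0],0],
  [0.407,[0,0,0],0],
  [0.404,[0,0,-0.005],0],
  [0.404,[0,0,-0.015],0],
  [0.404,[0,0,-0.015],0],
  [0.404,[0,0,-0.0],0],
])

```text
t: 12.28
ee_pos: [0.5194, 0.0043, 0.1101]
orientation: [[-1.0, 0.013, -0.004], [0.013, 1.0, 0.006], [0.004, 0.006, -1.0]]
contact_force: [-0.5, 0.3, -3.4]
width: 0.0359
```

```bash
python3 -c "
from plan import *
st()
cv2.imwrite('pics/s11.png',capture('scene')[:,:,::-1]);a=cv2.imread('pics/s11.png');crop(0,a,250,130,170,150,4,'pics/s11c.png')"
```

```text
t 12.28 p [0.5194 0.0043 0.1101] yaw 89.24 w 0.0359 F [-0.46  0.27 -3.38] M [ 0.005 -0.139  0.055]
```

View pics/s11c.png

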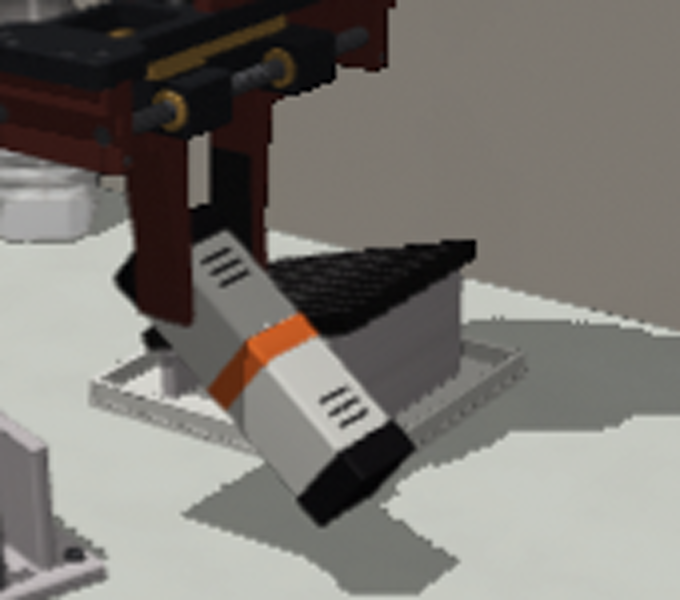

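Request:
move_arm([
  [0.404,[0,0,-0.015],0],
  [0.404,[0,0,-0.02],0],
  [0.404,[0,0,-0.01],0],
  [0.404,[0,0,0],0],
  [0.407,[0,0,0],0],
  [0.407,[0,0,0],0],
])

```text
t: 13.08
ee_pos: [0.5177, 0.004, 0.1559]
orientation: [[-1.0, 0.013, -0.008], [0.013, 1.0, 0.005], [0.008, 0.005, -1.0]]
contact_force: [-0.4, -0.6, -3.3]
width: 0.0363
```

```bash
python3 -c "
from plan import *
st()
cv2.imwrite('pics/s12.png',capture('scene')[:,:,::-1]);a=cv2.imread('pics/s12.png');crop(0,a,250,110,170,150,4,'pics/s12c.png')"
```

```text
t 13.07 p [0.5177 0.004  0.1559] yaw 89.26 w 0.0363 F [-0.36 -0.61 -3.35] M [-0.01  -0.149 -0.03 ]
```

View pics/s12c.png

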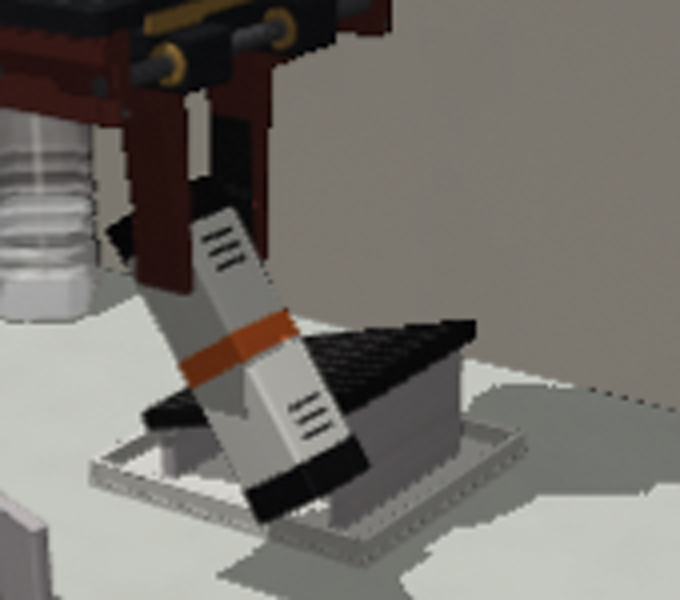

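```bash
cat > fit.py <<'E'
from plan import *
from scipy.optimize import least_squares
def corners(p,light,th,yawl=0,h=.018,L=.065):
    # center p, light axis a at tilt th from vertical to +x (rotated by yawl about z)
    a=np.array([np.sin(th),0,np.cos(th)]); n=np.array([-np.cos(th),0,np.sin(th)]); y=np.array([0,1.,0])
    c,s=np.cos(yawl),np.sin(yawl); Rz=np.array([[c,-s,0],[s,c,0],[0,0,1]])
    return p,Rz@a,Rz@n,Rz@y
def pts(p,th,yawl,locs):
    p,a,n,y=corners(p,0,th,yawl); l=np.array(locs)
    return p+l[:,:1]*a+l[:,1:2]*n+l[:,2:]*y
E
python3 - <<'E'
from fit import *
# obs in crop /4 + (250,110): loc (along light, n slot side, y)
h=.018
obs=[((264,525),(-.065,-h,h)),   # lowest corner? candidate
     ]
s=get_state(); g=s["ee_pos"]+[0,0,.019]
for deg in (15,20,25,30,35,40):
    th=np.radians(deg); p,a,n,y=corners(np.zeros(3),0,th)
    c=g-.042*a-.005*n
    P=pts(c,th,0,[(-.065,h,h),(-.065,-h,h),(-.065,h,-h),(0,h,h),(0,-h,h),(0,h,-h),(.065,h,h)])
    print(deg,((proj("scene",P)-[250,110])*4).round(0).tolist())
E
```

```text
15 [[261.0, 501.0], [192.0, 500.0], [316.0, 468.0], [222.0, 340.0], [152.0, 344.0], [279.0, 312.0], [181.0, 174.0]]
20 [[279.0, 497.0], [210.0, 504.0], [333.0, 465.0], [229.0, 337.0], [160.0, 348.0], [285.0, 308.0], [177.0, 172.0]]
25 [[296.0, 492.0], [229.0, 506.0], [350.0, 459.0], [235.0, 332.0], [169.0, 352.0], [291.0, 304.0], [172.0, 170.0]]
30 [[312.0, 484.0], [248.0, 506.0], [366.0, 451.0], [240.0, 327.0], [177.0, 354.0], [297.0, 299.0], [167.0, 169.0]]
35 [[328.0, 474.0], [266.0, 504.0], [382.0, 442.0], [245.0, 321.0], [186.0, 356.0], [302.0, 293.0], [162.0, 168.0]]
40 [[342.0, 463.0], [284.0, 500.0], [396.0, 430.0], [250.0, 315.0], [194.0, 357.0], [306.0, 287.0], [158.0, 168.0]]
```

```bash
cat >> fit.py <<'E'
def fit(obs,locs,g,k=(250,110,4),yawl=0,cam="scene"):
    uv=np.array(obs)/k[2]+[k[0],k[1]]
    def f(v):
        p,a,n,y=corners(0,0,v[0],yawl); c=g-v[1]*a-v[2]*n+v[3]*y
        return (proj(cam,pts(c,v[0],yawl,locs))-uv).ravel()
    r=least_squares(f,[.4,.045,.005,0]); v=r.x
    p,a,n,y=corners(0,0,v[0],yawl); c=g-v[1]*a-v[2]*n+v[3]*y
    print("tilt %.1f along %.4f perp %.4f y %.4f rms px %.2f centre"%(np.degrees(v[0]),*v[1:],np.sqrt(np.mean(r.fun**2))),c.round(4)); return c,v
E
python3 - <<'E'
from fit import *
h=.018
g=get_state()["ee_pos"]+[0,0,.019]
fit([(264,525),(322,492),(368,463),(182,373),(240,350),(292,322)],[(-.065,-h,h),(-.065,h,h),(-.065,h,-h),(0,-h,h),(0,h,h),(0,h,-h)],g)
st()
E
```

```text
tilt 35.1 along 0.0488 perp 0.0367 y -0.0244 rms px 0.77 centre [ 0.5196 -0.0204  0.1138]
t 13.12 p [0.5177 0.0039 0.1559] yaw 89.25 w 0.036 F [-0.24 -0.4  -3.89] M [ 0.056 -0.176  0.015]
```

```bash
sed -i 's/c=g-v\[1\]\*a-v\[2\]\*n+v\[3\]\*y/c=g-v[1]*a-v[2]*n+FY*v[3]*y/' fit.py; sed -i 's/^def corners/FY=0\ndef corners/' fit.py
python3 - <<'E'
from fit import *
h=.018
g=get_state()["ee_pos"]+[0,0,.019]
fit([(264,525),(322,492),(368,463),(182,373),(240,350),(292,322)],[(-.065,-h,h),(-.065,h,h),(-.065,h,-h),(0,-h,h),(0,h,h),(0,h,-h)],g)
E
```

```text
tilt 35.1 along 0.0484 perp 0.0139 y 0.0000 rms px 1.01 centre [0.5012 0.0039 0.1273]
```

Request:
move_arm([
  [0.404,[0,0,-0.015],0],
  [0.404,[0,0,-0.02],0],
  [0.404,[0,0,-0.01],0],
  [0.404,[0,0,0],0],
  [0.408,[0,0,0],0],
  [0.408,[0,0,0],0],
  [0.404,[0,0,0],0],
])

```text
t: 14.0
ee_pos: [0.5169, 0.0035, 0.202]
orientation: [[-1.0, 0.013, -0.011], [0.013, 1.0, 0.005], [0.011, 0.005, -1.0]]
contact_force: [-0.6, -0.4, -3.2]
width: 0.0361
```

```bash
python3 -c "
from plan import *
st()
cv2.imwrite('pics/s13.png',capture('scene')[:,:,::-1]);a=cv2.imread('pics/s13.png');crop(0,a,250,90,170,150,4,'pics/s13c.png')"
```

```text
t 14.0 p [0.5169 0.0035 0.202 ] yaw 89.25 w 0.0361 F [-0.61 -0.36 -3.22] M [ 0.003 -0.136 -0.019]
```

View pics/s13c.png

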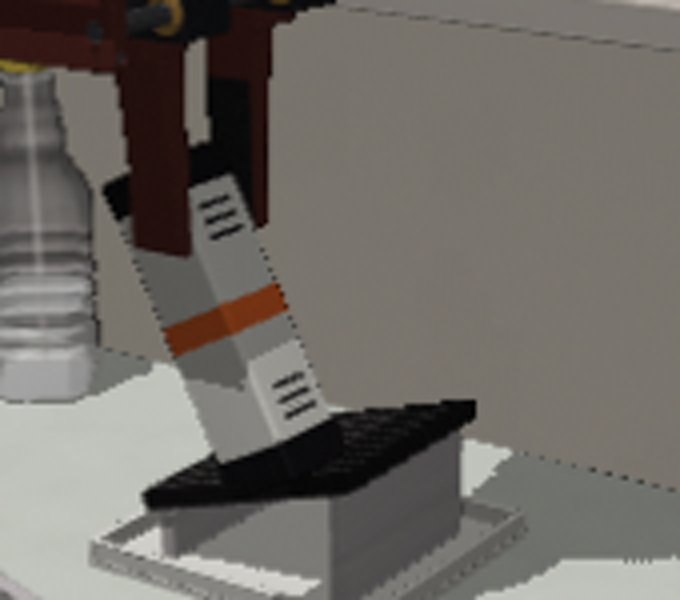

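```bash
python3 - <<'E'
from fit import *
h=.018
g=get_state()["ee_pos"]+[0,0,.019]
# white/cap boundary lower at ~ -.053? and band
for b in (.052,.055,):
  fit([(215,463),(285,442),(330,408),(170,340),(228,320),(280,297)],[(-b,-h,h),(-b,h,h),(-b,h,-h),(0,-h,h),(0,h,h),(0,h,-h)],g,k=(250,90,4))
E
python3 - <<'E'
import cv2
a=cv2.imread("pics/s13.png")[150:230,280:350];a=cv2.convertScaleAbs(a,alpha=2.5,beta=10);cv2.imwrite("pics/s13d.png",cv2.resize(a,None,fx=8,fy=8,interpolation=cv2.INTER_CUBIC))
E
```

```text
tilt 27.4 along 0.0481 perp 0.0135 y 0.0000 rms px 1.26 centre [0.5067 0.0035 0.172 ]
tilt 27.3 along 0.0467 perp 0.0134 y 0.0000 rms px 1.77 centre [0.5074 0.0035 0.1733]
```

View pics/s13d.png

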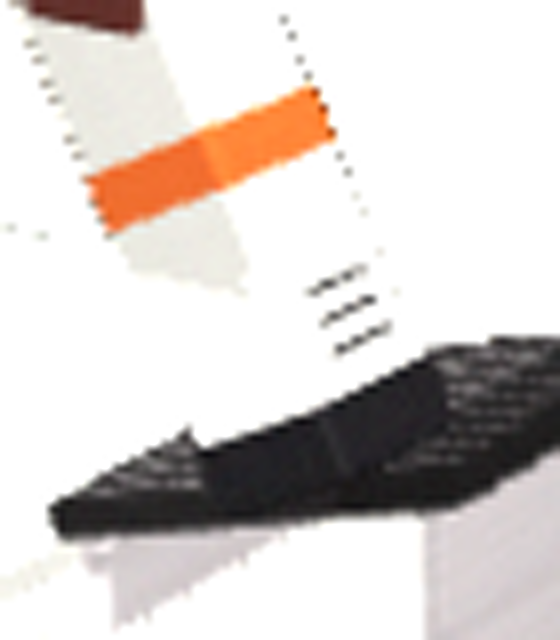

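Request:
move_arm([
  [0.4085,[0,0,0],0],
  [0.4085,[0,0,0],0],
  [0.404,[0,0,0],0],
])

```text
t: 14.42
ee_pos: [0.5166, 0.0035, 0.2016]
orientation: [[-1.0, 0.013, -0.012], [0.013, 1.0, 0.005], [0.012, 0.005, -1.0]]
contact_force: [0.1, -0.6, -3.0]
width: 0.0359
```

```bash
python3 -c "
from plan import *
st()
cv2.imwrite('pics/s14.png',capture('scene')[:,:,::-1]);a=cv2.imread('pics/s14.png')
a=a[110:220,270:360];a=cv2.convertScaleAbs(a,alpha=1.6,beta=10);cv2.imwrite('pics/s14c.png',cv2.resize(a,None,fx=6,fy=6,interpolation=cv2.INTER_CUBIC))"
```

```text
t 14.43 p [0.5166 0.0035 0.2016] yaw 89.25 w 0.0359 F [ 0.11 -0.64 -2.96] M [ 0.007 -0.03  -0.026]
```

View pics/s14c.png

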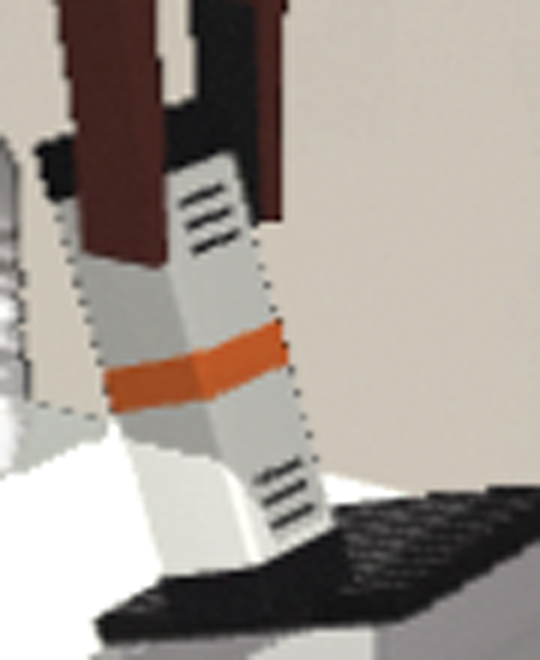

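```bash
python3 - <<'E'
from fit import *
h=.018
g=get_state()["ee_pos"]+[0,0,.019]
for b in (.051,):
  fit([(160,578),(262,562),(330,528),(108,390),(202,376),(287,342)],[(-b,-h,h),(-b,h,h),(-b,h,-h),(0,-h,h),(0,h,h),(0,h,-h)],g,k=(270,110,6))
  fit([(160,578),(262,562),(330,528),(108,390),(202,376),(287,342),(66,203),(168,172),(230,152)],[(-b,-h,h),(-b,h,h),(-b,h,-h),(0,-h,h),(0,h,h),(0,h,-h),(b,-h,h),(b,h,h),(b,h,-h)],g,k=(270,110,6))
E
```

```text
tilt 17.7 along 0.0513 perp 0.0129 y 0.0000 rms px 0.96 centre [0.5133 0.0035 0.1678]
tilt 16.3 along 0.0519 perp 0.0107 y 0.0000 rms px 1.38 centre [0.5122 0.0035 0.1678]
```

```bash
python3 -c "
from plan import *
plan([(.594,-.139,.185,90)],0,vmax=.022)
print(get_state()['joint_positions'])"
```

```text
t 14.47 p [0.5166 0.0035 0.2016] yaw 89.25 w 0.0359 F [ 0.16 -0.11 -2.98] M [ 0.078 -0.082  0.001]
[0,[-0.0113,-0.0202,0.0024],-0.002],[0,[-0.0113,-0.0202,0.0024],-0.002],[0,[-0.0113,-0.0203,0.0024],-0.002],[0,[-0.0112,-0.0203,0.0024],-0.002],[0,[-0.0112,-0.0203,0.0024],-0.002],[0,[-0.0111,-0.0203,0.0024],-0.002],[0,[-0.0111,-0.0203,0.0024],-0.002],
[-10.39855461  14.10980849   3.90553814 111.64595945  -1.59091293
  54.9474802   83.57171652]
```

Request:
move_arm([
  [0,[-0.005,-0.01,0],0],
  [0,[-0.011,-0.02,0],0],
  [0,[-0.011,-0.02,0],0],
  [0,[-0.011,-0.02,0],0],
  [0,[-0.011,-0.02,0],0],
  [0,[-0.011,-0.02,0],0],
  [0,[-0.008,-0.012,0],0],
  [0,[0,0,0],0],
])

```text
t: 15.48
ee_pos: [0.5863, -0.1285, 0.2]
orientation: [[-1.0, 0.015, -0.012], [0.015, 1.0, 0.003], [0.012, 0.003, -1.0]]
contact_force: [-0.5, 0.7, -3.8]
width: 0.0359
```

```bash
python3 -c "
from plan import *
plan([(.594,-.139,.185,90)],0,vmax=.022)
print(get_state()['orientation'].round(3))"
```

```text
t 15.47 p [ 0.5863 -0.1285  0.2   ] yaw 89.16 w 0.0359 F [-0.48  0.67 -3.79] M [-0.016  0.006  0.042]
[0,[-0.0079,-0.0104,0.0150],-0.015],
[[-1.     0.015 -0.012]
 [ 0.015  1.     0.003]
 [ 0.012  0.003 -1.   ]]
```

Request:
move_arm([
  [0,[-0.005,-0.006,0.006],-0.01],
  [0,[-0.003,-0.004,0.008],-0.01],
  [0,[0,0,0.006],0],
  [0,[0,0,0],0],
])

```text
t: 15.98
ee_pos: [0.5936, -0.1366, 0.1777]
orientation: [[-1.0, -0.01, -0.013], [-0.01, 1.0, 0.004], [0.013, 0.004, -1.0]]
contact_force: [-0.9, 0.1, -3.1]
width: 0.0358
```

```bash
python3 -c "
from plan import *
st()
cv2.imwrite('pics/s15.png',capture('scene')[:,:,::-1]);a=cv2.imread('pics/s15.png')
a=a[120:250,260:390];a=cv2.convertScaleAbs(a,alpha=2,beta=10);cv2.imwrite('pics/s15c.png',cv2.resize(a,None,fx=5,fy=5,interpolation=cv2.INTER_CUBIC))"
```

```text
t 15.97 p [ 0.5936 -0.1366  0.1777] yaw 90.56 w 0.0358 F [-0.88  0.07 -3.05] M [ 0.065 -0.011 -0.003]
```

View pics/s15c.png

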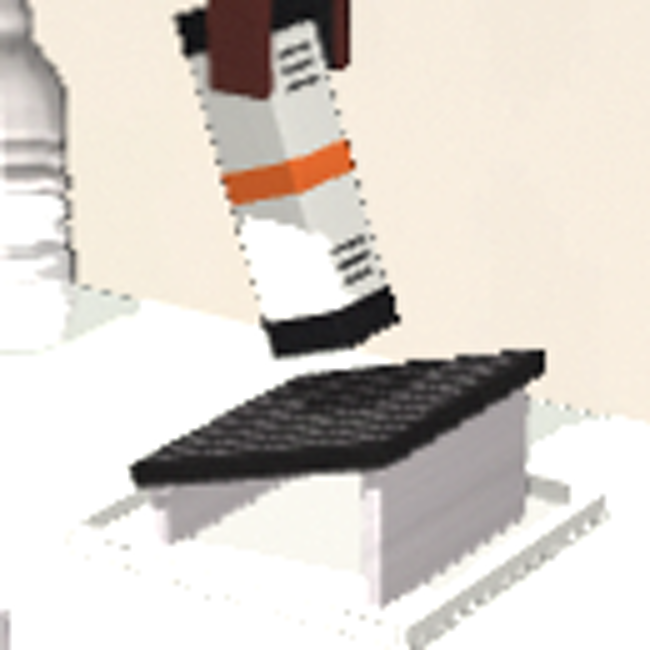

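```bash
python3 - <<'E'
from fit import *
h=.018
g=get_state()["ee_pos"]+[0,0,.019]
obs=[(275,355),(351,348),(399,320),(227,189),(292,178),(351,153),(264,322),(345,312),(391,289)]
b=.051
locs=[(-.065,-h,h),(-.065,h,h),(-.065,h,-h),(0,-h,h),(0,h,h),(0,h,-h),(-b,-h,h),(-b,h,h),(-b,h,-h)]
c,v=fit(obs,locs,g,k=(260,120,5))
th=v[0]
S=np.array([.571,-.139,.055]); t=np.radians(17); n=np.array([np.sin(t),0,np.cos(t)]);x=np.array([np.cos(t),0,-np.sin(t)])
print("slope frame c",(c-S)@x,c[1]-S[1],(c-S)@n)
for q in pts(c,th,0,locs[:2]): print("foot corner height",(q-S)@n)
E
```

```text
tilt 19.2 along 0.0516 perp 0.0135 y 0.0000 rms px 0.82 centre [ 0.5896 -0.1366  0.1439]
slope frame c -0.008247113726831531 0.0023920852095287437 0.0904696531843861
foot corner height 0.02483457222754684
foot corner height 0.02619800143108516
```

Request:
move_arm([
  [0,[0,0,0.008],0],
  [0,[0,0,0.008],0],
  [0,[0,0,0.003],0],
  [0,[0,0,0],0],
])

```text
t: 16.52
ee_pos: [0.5935, -0.136, 0.1579]
orientation: [[-1.0, -0.01, -0.013], [-0.01, 1.0, 0.004], [0.013, 0.005, -1.0]]
contact_force: [-0.2, -0.3, -2.2]
width: 0.0359
```

```bash
python3 -c "
from plan import *
st()
cv2.imwrite('pics/s16.png',capture('scene')[:,:,::-1]);a=cv2.imread('pics/s16.png')
a=a[120:250,260:390];a=cv2.convertScaleAbs(a,alpha=2,beta=10);cv2.imwrite('pics/s16c.png',cv2.resize(a,None,fx=5,fy=5,interpolation=cv2.INTER_CUBIC))"
```

```text
t 16.52 p [ 0.5935 -0.136   0.1579] yaw 90.6 w 0.0359 F [-0.23 -0.32 -2.17] M [-0.009 -0.099 -0.009]
```

View pics/s16c.png

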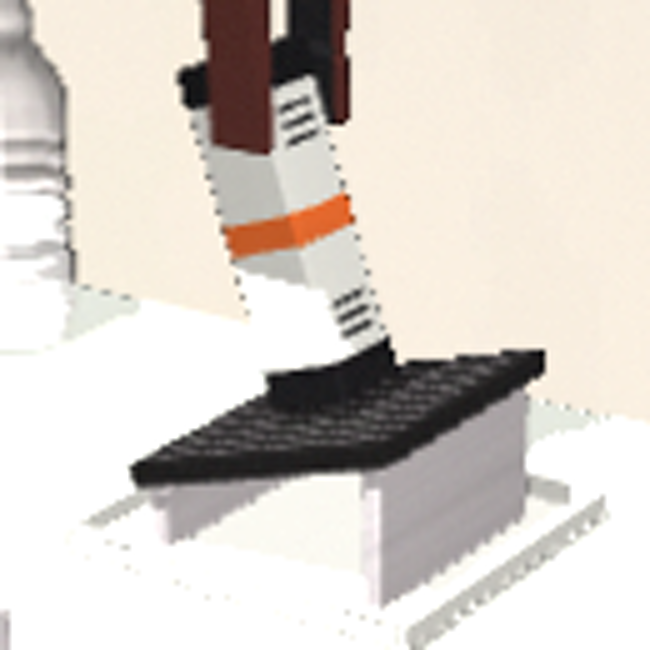

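Request:
move_arm([
  [0,[0,0,0.003],0],
  [0,[0,0,0.002],0],
  [0,[0,0,0],0],
])

```text
t: 16.95
ee_pos: [0.5938, -0.1361, 0.1532]
orientation: [[-1.0, -0.01, -0.012], [-0.01, 1.0, 0.004], [0.012, 0.004, -1.0]]
contact_force: [0.1, 0.4, -3.1]
width: 0.0357
```

```bash
python3 -c "
from plan import *
st()"
```

```text
t 16.95 p [ 0.5938 -0.1361  0.1532] yaw 90.59 w 0.0357 F [ 0.14  0.38 -3.1 ] M [ 0.004 -0.093 -0.026]
```

Request:
move_arm([
  [0,[0,0,0.0015],0],
  [0,[0,0,0],0],
])

```text
t: 17.2
ee_pos: [0.5943, -0.1361, 0.1522]
orientation: [[-1.0, -0.01, -0.01], [-0.01, 1.0, 0.004], [0.01, 0.004, -1.0]]
contact_force: [-0.7, 0.9, -3.5]
width: 0.0358
```

Request:
move_arm([
  [0,[0,0,0.0015],0],
  [0,[0,0,0],0],
])

```text
t: 17.45
ee_pos: [0.5953, -0.1361, 0.1518]
orientation: [[-1.0, -0.01, -0.008], [-0.01, 1.0, 0.004], [0.008, 0.004, -1.0]]
contact_force: [-0.0, -0.0, -2.7]
width: 0.0358
```

```bash
python3 -c "
from plan import *
st()"
```

```text
t 17.45 p [ 0.5953 -0.1361  0.1518] yaw 90.59 w 0.0358 F [-0.01 -0.03 -2.67] M [-0.008 -0.045 -0.044]
```

Request:
move_arm([
  [0,[0,0,0.0025],0],
  [0,[0,0,0],0],
])

```text
t: 17.7
ee_pos: [0.5969, -0.1362, 0.1514]
orientation: [[-1.0, -0.01, -0.005], [-0.01, 1.0, 0.004], [0.005, 0.004, -1.0]]
contact_force: [0.5, -0.4, -2.9]
width: 0.0356
```

```bash
python3 -c "
from plan import *
st()
cv2.imwrite('pics/s17.png',capture('scene')[:,:,::-1]);a=cv2.imread('pics/s17.png')
a=a[140:250,260:390];a=cv2.convertScaleAbs(a,alpha=2.5,beta=10);cv2.imwrite('pics/s17c.png',cv2.resize(a,None,fx=6,fy=5*1.2,interpolation=cv2.INTER_CUBIC))"
```

```text
t 17.7 p [ 0.5969 -0.1362  0.1514] yaw 90.6 w 0.0356 F [ 0.52 -0.37 -2.87] M [ 0.044  0.002 -0.038]
```

View pics/s17c.png

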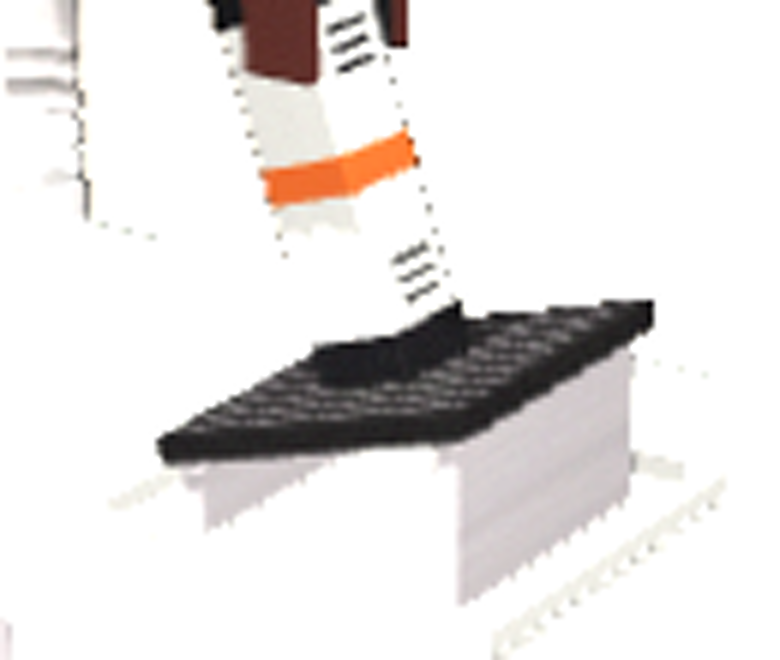

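Request:
move_arm([
  [0,[0.001,0,0.003],0],
  [0,[0,0,0],0],
])

```text
t: 18.0
ee_pos: [0.5981, -0.1362, 0.1511]
orientation: [[-1.0, -0.011, 0.0], [-0.011, 1.0, 0.004], [-0.0, 0.004, -1.0]]
contact_force: [-0.3, 0.8, -3.6]
width: 0.0355
```

```bash
python3 -c "
from plan import *
st()"
```

```text
t 18.0 p [ 0.5981 -0.1362  0.1511] yaw 90.6 w 0.0355 F [-0.34  0.79 -3.56] M [-0.005 -0.041 -0.015]
```

```bash
python3 -c "
from plan import *
for i in range(3):
  s=get_state();print(s['joint_positions'].round(2),s['qvel'].round(3),s['joint_torque'].round(2))
c=capture('scene'); cv2.imwrite('pics/s18.png',c[:,:,::-1]);a=cv2.imread('pics/s18.png')
st()
a=a[140:230,280:370];cv2.imwrite('pics/s18c.png',cv2.resize(cv2.convertScaleAbs(a,alpha=4,beta=0),None,fx=7,fy=6.5,interpolation=cv2.INTER_CUBIC))"
```

```text
[  1.8   25.87   7.04 102.16  -4.16  52.23 101.3 ] [ 0.002 -0.239  0.004 -0.358  0.01   0.525 -0.014] [-2.000e-02 -5.529e+01  2.910e+00 -2.548e+01  1.000e-02  8.000e-02
  0.000e+00]
[  1.8   25.87   7.04 102.16  -4.16  52.23 101.3 ] [ 0.002 -0.239  0.004 -0.358  0.01   0.525 -0.014] [-2.000e-02 -5.529e+01  2.910e+00 -2.548e+01  1.000e-02  8.000e-02
  0.000e+00]
[  1.8   25.87   7.04 102.16  -4.16  52.23 101.3 ] [ 0.002 -0.239  0.004 -0.358  0.01   0.525 -0.014] [-2.000e-02 -5.529e+01  2.910e+00 -2.548e+01  1.000e-02  8.000e-02
  0.000e+00]
t 18.05 p [ 0.5979 -0.1362  0.1508] yaw 90.6 w 0.0358 F [ 0.78 -0.05  1.57] M [ 0.087 -0.347  0.01 ]
```

View pics/s18c.png

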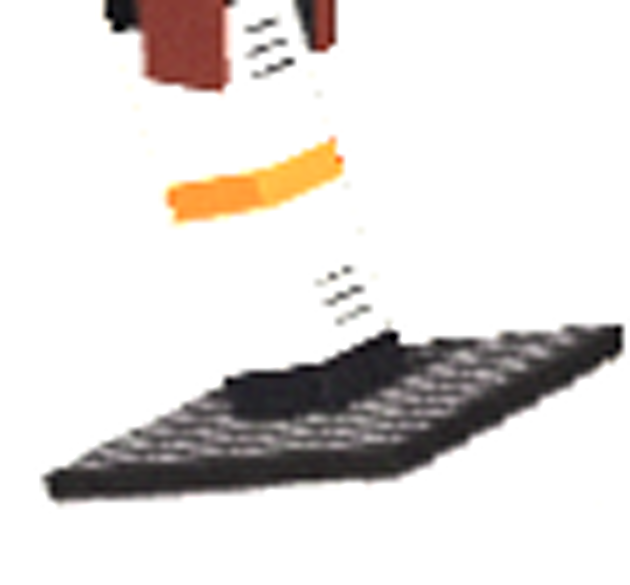

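Request:
move_arm([
  [0,[0,0,0],0],
])

```text
t: 18.18
ee_pos: [0.598, -0.1362, 0.1508]
orientation: [[-1.0, -0.01, 0.0], [-0.01, 1.0, 0.004], [-0.0, 0.004, -1.0]]
contact_force: [0.6, 1.0, 1.5]
width: 0.0355
```

```bash
python3 -c "
from plan import *
st()"
```

```text
t 18.18 p [ 0.598  -0.1362  0.1508] yaw 90.6 w 0.0355 F [0.56 1.04 1.46] M [ 0.025 -0.08   0.042]
```

```bash
python3 - <<'E'
from fit import *
h=.018
g=get_state()["ee_pos"]+[0,0,.019]
obs=np.array([(233,416),(327,405),(402,355),(171,203),(261,191),(338,158),(227,378),(324,365),(393,333)])*[1,7/6.5]
b=.051
locs=[(-.065,-h,h),(-.065,h,h),(-.065,h,-h),(0,-h,h),(0,h,h),(0,h,-h),(-b,-h,h),(-b,h,h),(-b,h,-h)]
for sel in (range(9),range(3,9)):
  sel=list(sel)
  c,v=fit(obs[sel],[locs[i] for i in sel],g,k=(280,140,7))
th=v[0]
S=np.array([.571,-.139,.055]); t=np.radians(17); n=np.array([np.sin(t),0,np.cos(t)]);x=np.array([np.cos(t),0,-np.sin(t)])
print("slope frame c",(c-S)@x,c[1]-S[1],(c-S)@n)
for q in pts(c,th,0,locs[:2]): print("foot corner height",(q-S)@n)
E
```

```text
tilt 19.0 along 0.0506 perp 0.0131 y 0.0000 rms px 1.11 centre [ 0.5939 -0.1362  0.1178]
tilt 19.5 along 0.0518 perp 0.0134 y 0.0000 rms px 0.87 centre [ 0.5933 -0.1362  0.1166]
slope frame c 0.003348936269469802 0.002810761905343906 0.06540059694427737
foot corner height -0.00032399720033332677
foot corner height 0.001249413549446858
```

Request:
move_arm([
  [0.404,[0,0,0],0],
  [0.408,[0,0,0],0],
  [0.409,[0,0,0],0],
  [0.409,[0,0,0],0],
])

```text
t: 18.68
ee_pos: [0.598, -0.1362, 0.1508]
orientation: [[-1.0, -0.01, 0.0], [-0.01, 1.0, 0.004], [-0.0, 0.004, -1.0]]
contact_force: [-0.6, 0.6, 2.6]
width: 0.036
```

```bash
python3 -c "
from plan import *
st()
c=capture('scene'); cv2.imwrite('pics/s19.png',c[:,:,::-1]);a=cv2.imread('pics/s19.png')
st()
a=a[110:230,270:390];cv2.imwrite('pics/s19c.png',cv2.resize(cv2.convertScaleAbs(a,alpha=2.5,beta=0),None,fx=5,fy=5,interpolation=cv2.INTER_CUBIC))"
```

```text
t 18.68 p [ 0.598  -0.1362  0.1508] yaw 90.6 w 0.036 F [-0.61  0.55  2.64] M [ 0.104 -0.046 -0.055]
t 18.73 p [ 0.598  -0.1362  0.1508] yaw 90.6 w 0.036 F [0.05 1.7  1.97] M [ 0.086 -0.019 -0.018]
```

View pics/s19c.png

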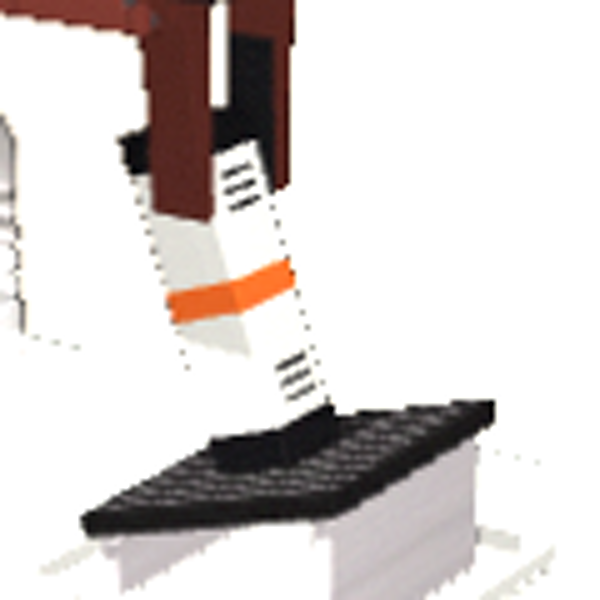

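Request:
move_arm([
  [0.411,[0,0,0],0],
  [0.413,[0,0,0],0],
  [0.416,[0,0,0],0],
  [0.43,[0,0,0],0],
  [0.45,[0,0,0],0],
])

```text
t: 19.35
ee_pos: [0.5969, -0.1359, 0.1496]
orientation: [[-1.0, -0.01, -0.003], [-0.01, 1.0, 0.004], [0.003, 0.004, -1.0]]
contact_force: [0.0, -0.1, -0.1]
width: 0.0393
```

```bash
python3 -c "
from plan import *
st()
c=capture('scene'); cv2.imwrite('pics/s20.png',c[:,:,::-1]);a=cv2.imread('pics/s20.png')
st()
a=a[110:230,270:390];cv2.imwrite('pics/s20c.png',cv2.resize(cv2.convertScaleAbs(a,alpha=2.5,beta=0),None,fx=5,fy=5,interpolation=cv2.INTER_CUBIC))"
```

```text
t 19.35 p [ 0.5969 -0.1359  0.1496] yaw 90.6 w 0.0393 F [ 0.01 -0.13 -0.14] M [0.077 0.014 0.036]
t 19.4 p [ 0.5969 -0.136   0.1497] yaw 90.6 w 0.0396 F [ 0.38  0.42 -0.9 ] M [ 0.059  0.053 -0.038]
```

View pics/s20c.png

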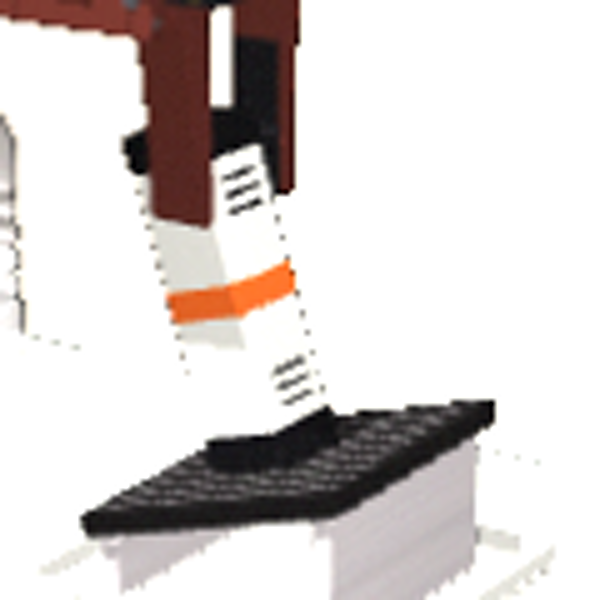

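Request:
move_arm([
  [0.6,[0,0,0],0],
  [0.8,[0,0,0],0],
  [0.8,[0,0,0],0],
  [0.8,[0,0,-0.015],0],
  [0.8,[0,0,-0.03],0],
  [0.8,[0,0,-0.04],0],
  [0.8,[0,0,-0.03],0],
  [0.8,[0,0,0],0],
])

```text
t: 20.4
ee_pos: [0.5977, -0.1372, 0.2725]
orientation: [[-1.0, -0.01, 0.0], [-0.01, 1.0, 0.004], [-0.0, 0.004, -1.0]]
contact_force: [-0.6, 0.1, 0.7]
width: 0.0703
```

```bash
python3 -c "
from plan import *
st()
c=capture('scene'); cv2.imwrite('pics/s21.png',c[:,:,::-1]);a=cv2.imread('pics/s21.png')
a=a[110:230,270:390];cv2.imwrite('pics/s21c.png',cv2.resize(cv2.convertScaleAbs(a,alpha=2.5,beta=0),None,fx=5,fy=5,interpolation=cv2.INTER_CUBIC))"
```

```text
t 20.4 p [ 0.5977 -0.1372  0.2725] yaw 90.56 w 0.0703 F [-0.58  0.12  0.75] M [ 0.007 -0.013 -0.01 ]
```

View pics/s21c.png

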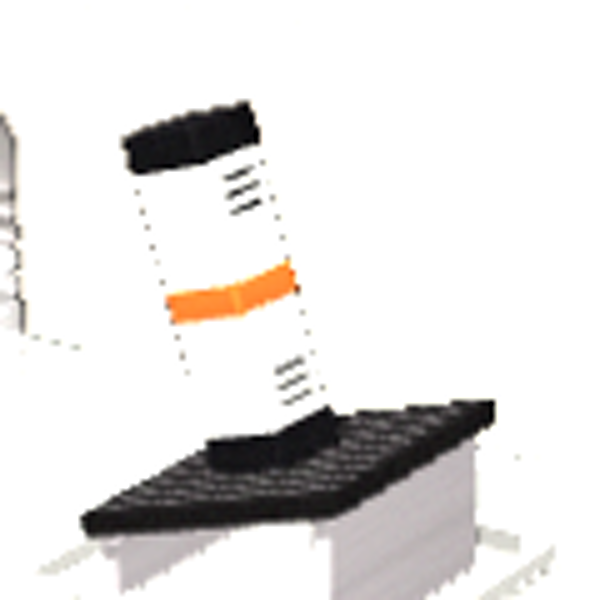

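View pics/s21.png

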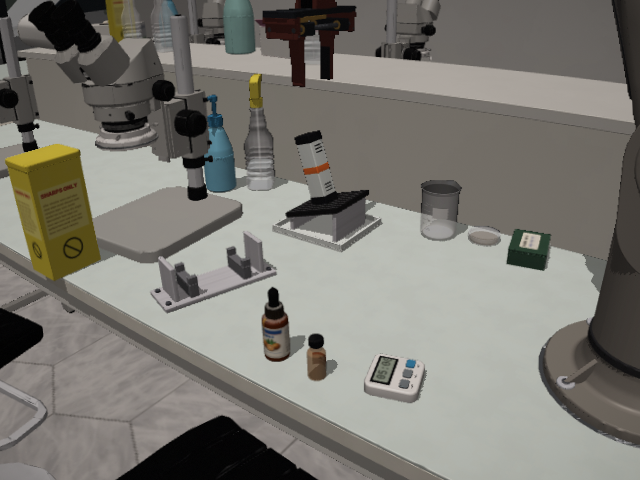

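```bash
python3 - <<'E'
from fit import *
h=.018; t=np.radians(17); S=np.array([.571,-.139,.055]); n=np.array([np.sin(t),0,np.cos(t)]);x=np.array([np.cos(t),0,-np.sin(t)])
uv=np.array([(123,140),(190,128),(248,102),(167,308),(237,299),(292,278)])/5+[270,110]
L=[(.065,-h,h),(.065,h,h),(.065,h,-h),(0,-h,h),(0,h,h),(0,h,-h)]
# foot on face; unknown slope x,y, tilt
def f(v):
    c=S+v[0]*x+[0,v[1],0]+.065*n; return (proj("scene",pts(c,v[2],0,L))-uv).ravel()
r=least_squares(f,[0,0,.3]); print(r.x[:2].round(4),np.degrees(r.x[2]).round(1),np.sqrt(np.mean(r.fun**2)).round(2))
i=capture("scene");a=cv2.imread("pics/s21.png")[:,:,::-1]
d=np.abs(i[120:210,280:380].astype(int)-a[120:210,280:380]).max(2); print("moved px",(d>40).sum())
st()
E
```

```text
[0.0036 0.0041] 16.6 0.72
moved px 6
t 20.5 p [ 0.5962 -0.1368  0.2694] yaw 90.57 w 0.0702 F [-0.83  0.03  0.72] M [ 0.046 -0.012 -0.043]
```

The logger is standing on the rubber face at 16.6° (the face is at 17°), about 4 mm off the middle and still, so I'm handing it in.

```bash
python3 -c "
from workcell import sign_off
print(sign_off())"
```

```text
the job is handed in; nothing more can be done
None
```

The logger is standing by itself on its heavy end on the drain stand's rubber face, and I handed the job in at about 20.5 s. `sign_off` reports no verdict, so the result below rests on my own checks.

- **Finding the heavy end:** I lifted the logger by its middle and the wrist moment showed which end was loaded. That was the end lying towards +y in the cradle. The moment changed as expected when I turned it, and rose to about 0.25 N m when I gripped it near the light end.
- **Laying it down and lifting again:** I laid it flat on the bench, let go, and gripped it again near its light end. Easing the grip let it swing heavy end down to about 17° from vertical. I then lowered it onto the rubber, loosened slowly and withdrew upwards.
- **Last checks:** The final picture gives a tilt of 16.6° against the slope's 17°, with the centre about 4 mm from the face's middle both down and across the slope. The last two pictures, about 0.1 s apart, showed no movement. The tool was about 0.27 m up and clear, and the dropper, beaker and vial looked unmoved.
- **What disagreed:** Fits made while the logger was held put the grip about 13 mm off its axis and the tilt near 19°, both less certain than the final fit. The force reading showed touchdown on the rubber only about one row late.

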